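# Load the drying jar

### The job

Load the drying jar in this order: stand the little steel canister on the jar's floor, seat the white stand on the ledge above it with its boss upward, centre the larger dish on the boss, centre the smaller dish on the larger one, and finally close the jar with its lid, properly seated. Keep the dishes level, set the dishes and the lid down gently without dropping them, and do not push or knock over the brass objective lens that stands nearby.

Things in the scene. Friction and masses are not known exactly. Their poses are not given: they have to be found in the camera images.
- jar: Open round steel jar, the target; fixed, upright. Outside diameter 128 mm, height 64, wall 4 (inside 120 mm). Its floor is 6 mm above its underside. Inside is a dark ledge ring, clear opening 92 mm diameter, whose top is 30 mm above the jar's underside. Origin: centre of its underside, z up.
- lid: Aluminium lid, right way up, 250 g. Flange 136 mm diameter, 6-10 mm above underside; below it a centring ring (106 mm outside, 96 inside, 6 deep) that enters the jar; hollow crown 102 mm wide up to 30 mm (ceiling 26); black knob 28 mm diameter, straight from 36 to its top at 54 mm. Seated: flange on jar rim, underside 58 mm above the jar's underside. Origin: centre of underside, z up.
- stand: White ceramic stand, 120 g: disc 108 mm diameter, 5 mm thick, ringed by dark round spots, with a solid central boss 40 mm in diameter rising to a flat top 19 mm above the underside; grip it by the boss. The disc rests on the jar's ledge. Origin: centre of its underside, z up through the boss.
- canister: Small plain steel canister, 32 mm diameter, 20 mm high, 50 g, solid and closed, small dark dots on its top. Origin: centre of its underside, z up.
- large_dish: The larger of two closed white round dishes with amber tops: 54 mm diameter, 14 mm high, flat top, 40 g. Origin: centre of its underside, z up.
- small_dish: The smaller of the two closed white round dishes with amber tops: 38 mm diameter, 12 mm high, flat top, 20 g. Origin: centre of its underside, z up.
- objective: Brass microscope objective lens standing upright among the things, 28 mm diameter, 44 mm high, narrowing to the top; not part of the job, to be left alone. Origin: centre of its underside, z up.
Things that resemble listed ones, but are neither listed nor needed, are in the scene too. What is shaped like the large_dish but black or turquoise is not meant.

How it is judged:
On the way, in this order (a step that is already met when the one before it is completed fails the run):
1. the canister stands on the jar's floor, released (horizontal distance between canister and jar below 0.03 m and z of canister in the frame of jar between 0.003 and 0.009 m and angle between canister's own z axis and vertical below 0.08 rad and contact force between the fingers and canister below 0.05 N and linear speed of canister below 0.03 m/s), for 0.2 s.
2. the stand is seated on the ledge, released (horizontal distance between stand and jar below 0.01 m and z of stand in the frame of jar between 0.027 and 0.033 m and angle between stand's own z axis and vertical below 0.08 rad and contact force between the fingers and stand below 0.05 N and linear speed of stand below 0.03 m/s), for 0.2 s.
3. the larger dish lies on the stand's boss, released (horizontal distance between large_dish and stand below 0.01 m and z of large_dish in the frame of stand between 0.016 and 0.022 m and angle between large_dish's own z axis and vertical below 0.08 rad and contact force between the fingers and large_dish below 0.05 N and linear speed of large_dish below 0.03 m/s), for 0.2 s.
4. the smaller dish lies on the larger dish, released (horizontal distance between small_dish and large_dish below 0.01 m and z of small_dish in the frame of large_dish between 0.011 and 0.017 m and angle between small_dish's own z axis and vertical below 0.08 rad and contact force between the fingers and small_dish below 0.05 N and linear speed of small_dish below 0.03 m/s), for 0.2 s.
5. the lid is seated on the jar, released (horizontal distance between lid and jar below 0.01 m and z of lid in the frame of jar between 0.055 and 0.061 m and angle between lid's own z axis and vertical below 0.08 rad and contact force between the fingers and lid below 0.05 N and linear speed of lid below 0.03 m/s), for 0.2 s.
At the end, for the whole second after the job is handed in: Canister upright on the jar floor; stand flat on the ledge, each dish flat and within 10 mm of the centre of what is below it; lid level, seated within 3 mm in height and 10 mm of the jar's axis; stand within 10 mm of that axis; all released and at rest (horizontal distance between canister and jar below 0.03 m and z of canister in the frame of jar between 0.003 and 0.009 m and angle between each of canister, stand, large_dish, small_dish, lid's own z axis and vertical below 0.08 rad and horizontal distance between each of stand, lid and jar below 0.01 m and z of stand in the frame of jar between 0.027 and 0.033 m and horizontal distance between large_dish and stand below 0.01 m and z of large_dish in the frame of stand between 0.016 and 0.022 m and horizontal distance between small_dish and large_dish below 0.01 m and z of small_dish in the frame of large_dish between 0.011 and 0.017 m and z of lid in the frame of jar between 0.055 and 0.061 m and linear speed of each of canister, stand, large_dish, small_dish, lid below 0.03 m/s); the robot touches nothing.
It fails at once if a dish is tipped by more than 0.5 rad (angle between any of large_dish, small_dish's own z axis and vertical above 0.5 rad).
It fails at once if a dish or the lid is dropped (faster than 0.6 m/s while not held) ((linear speed of large_dish above 0.6 m/s and contact force between the fingers and large_dish below 0.05 N) or (linear speed of small_dish above 0.6 m/s and contact force between the fingers and small_dish below 0.05 N) or (linear speed of lid above 0.6 m/s and contact force between the fingers and lid below 0.05 N)).
It fails at once if the objective lens is knocked over or pushed more than 20 mm (angle between objective's own z axis and vertical above 0.5 rad or distance of objective from where it was at the start of the episode above 0.02 m).
It also fails if it takes over 134 s, if anything falls off the work surface, if the arm or the gripper's body presses on something with over 40 N, if the wrist force passes 120 N, or if a joint passes its speed limit or range.

### The arm

A 6-joint arm with a two-finger parallel gripper is mounted at the origin on the work surface. World frame = base frame: x ahead of the robot, y to its left, z up, the work surface at z = 0. Lengths are in m, angles in rad, forces in N, time in s.
With the tool pointing down it reaches from about 0.35 to 0.85 m from the base axis. Payload 8.1 kg.
Tool frame: the origin (TCP) lies at the centre of the arm's flange, where the gripper is bolted on; the fingertips stand 186 mm ahead of it and the grasp point (between the pads) lies 167 mm ahead of it; z points along the fingers, y is the line along which they close (so a half turn about z gives the same grasp; the last joint's range is limited). The gripper opens to 93 mm and grips with 3 to 60 N. Pads are 15 mm wide; open, the fingers measure 128 mm over their backs; the gripper's body (75 mm by 188 mm) begins 65 mm behind the grasp point.
Start: joints at [1.106, 0.13, 1.488, -0, 1.523, -0.085], TCP at [0.222, 0.557, 0.405] pointing down, gripper open.
Joint ranges: [-2.96, 2.96], [-0.89, 2.26], [0.02, 2.5], [-1.34, 4.48], [0, 2.73], [-2.66, 2.66]. Speed limits (rad/s): [2.39, 2.39, 2.79, 3.14, 3.14, 3.14].

### API

Orientations are given as a rotation vector (axis times angle).
In Python, from plant import read_state, read_camera, camera_params, robot gives the robot as it stands.
- The arm moves only by the tool carry_out, never from a script. Its argument "targets" is a list of rows, each an object of numbers: "hand": the opening in per cent of the stroke, from 0 (shut) to 100 (fully open); "x", "y", "z": the shift along the tool's x, y, z in m; "ax", "ay", "az": the turn, a rotation vector about the tool's x, y, z in rad. In form: [{"hand": .., "x": .., "y": .., "z": .., "ax": .., "ay": .., "az": ..}, ...]. A call has 1 to 8 rows; each row is the pose to reach, as a shift and turn from the pose commanded when the call began, along the tool's axes at that moment; what a row does not reach only later rows make up. A row lasts 1/8 s, in which the tool goes at most 62.5 mm and 10.7 degrees, less where a joint would pass 70% of its speed; a pose out of reach is approached as far as the arm can. A call with a gripper value outside its range is refused whole. The fingers move at their own pace and stop on an object; "newtons" is the grip in N (left out, the last holds). Time passes only in rows, so rows that repeat a pose let the fingers close. It gives the time, the measured TCP pose, the force, the opening and the grip force at its end, in the units of the state.
- read_state(): the state, without advancing time (a new reading comes with each control period).
- read_camera(name): name is "scene" or "top" or "wrist"; returns (picture, depth): 480x640x3 uint8, blue, green, red; 480x640 float32, m along the optical axis (not along the pixel's ray), 0 where there is no reading.
- camera_params(name): a dict with "fx", "fy", "cx", "cy" (pixels), "position" and "rotation" of the camera in the world. Camera axes: x right, y up, looking along -z (the intrinsics and any distortion apply to the point x, -y, -z); pixel columns grow to the right and rows downward; lengths in m; the calibration is good to about 2 mm. A picture is of the moment at which its call begins: read the wrist's pose just before it. camera_params takes no time and is no camera call; for the wrist camera it gives the pose at the moment of the call.
- robot.close_job(): hands the job in; it is judged then, once.
The state is a dict: "t": time; "q": joint angles; "dq": joint speeds; "joint_torque": joint torques, N m; "tool_pos": TCP position; "orientation": TCP orientation; "force": force on the tool from outside, world axes, zero at the start; "wrist_torque": the same for the moment, N m; "opening": finger opening in m; "gripper_force": force on a finger pad.
Only numpy, scipy, OpenCV 4.12 (cv2) and the standard library are available. Lean on these libraries where they do the work, as an engineer would, in place of code of your own. Each camera call takes 0.05 s, during which the arm holds its last target. There are 200 camera calls.

## Working session

There is one attempt and no reset: what is moved stays moved. The work goes in short steps, Python scripts to look and compute and a tool call to move; the robot and the scene stay as the last step left them, time stands still between calls to the robot, and variables do not carry over. Pictures are saved under pics/ and viewed, at most 14 in all, crops included, and the job is handed in when it is done.

Besides the shell and the picture viewer there is one more tool, called after "Emit:" by a JSON object that holds its "method" and its "body", one argument or row to a line. carry_out: Moves the arm, as the interface text tells. Its arguments: {"type":"object","properties":{"targets":{"type":"array","items":{"type":"object","properties":{"hand":{"type":"number"},"x":{"type":"number"},"y":{"type":"number"},"z":{"type":"number"},"ax":{"type":"number"},"ay":{"type":"number"},"az":{"type":"number"}}}},"newtons":{"type":"number"}},"required":["targets"]}

```bash
mkdir -p pics; ls; cat > h.py <<'E'
import numpy as np, cv2
from plant import read_state, read_camera, camera_params, robot
def cloud(name):
    p=camera_params(name); im,d=read_camera(name)
    v,u=np.mgrid[:480,:640]
    x=(u-p['cx'])/p['fx']*d; y=(v-p['cy'])/p['fy']*d
    P=np.stack([x,-y,-d],-1)@np.array(p['rotation']).T+np.array(p['position'])
    P[d==0]=np.nan
    return im,d,P
E
python3 - <<'E'
from h import *
for n in('top','scene'):
    im,d,P=cloud(n); cv2.imwrite(f'pics/{n}0.png',im); np.save(n+'0.npy',P); print(camera_params(n))
print(camera_params('wrist'))
print(read_state())
E
```

```text
picsTraceback (most recent call last):
  File "<stdin>", line 3, in <module>
  File "h.py", line 7, in cloud
    P=np.stack([x,-y,-d],-1)@np.array(p['rotation']).T+np.array(p['position'])
      ~~~~~~~~~~~~~~~~~~~~~~~~~~~~~~~~~~~~~~~~~~~~~~~~^~~~~~~~~~~~~~~~~~~~~~~~
ValueError: operands could not be broadcast together with shapes (480,640) (3,)
```

```bash
sed -i "s/np.array(p\['rotation'\]).T/cv2.Rodrigues(np.array(p['rotation'],float))[0].T/" h.py
python3 - <<'E'
from h import *
for n in('top','scene'):
    im,d,P=cloud(n); cv2.imwrite(f'pics/{n}0.png',im); np.save(n+'0.npy',P); print(camera_params(n))
print(camera_params('wrist'))
print(read_state())
E
```

```text
{'fx': 487.67008834960353, 'fy': 487.67008834960353, 'cx': 319.93897480519496, 'cy': 233.38395757939105, 'position': array([0.34904179, 0.01785183, 0.80130853]), 'rotation': array([ 0.13912127, -0.15375406, -1.54167391])}
{'fx': 523.4426779656923, 'fy': 523.4426779656923, 'cx': 324.0283415108595, 'cy': 237.64043359893054, 'position': array([ 0.91529363, -0.07169481,  0.73697076]), 'rotation': array([0.43930722, 0.37347398, 1.34070903])}
{'fx': 385.84347546755004, 'fy': 385.84347546755004, 'cx': 319.9220376119241, 'cy': 242.4422681369153, 'position': array([0.15631229, 0.58294889, 0.38387624]), 'rotation': array([-0.22615584, -0.15148872,  1.18416752])}
{'t': 0.15, 'q': array([ 1.10555898e+00,  1.31003977e-01,  1.48901825e+00,  2.07071869e-05,
        1.52302567e+00, -8.53959994e-02]), 'dq': array([-0.00032771, -0.00177226, -0.00452515,  0.00286523,  0.00091708,
        0.00028582]), 'joint_torque': array([ 1.39921074e-03, -5.60471463e+01, -4.92337775e+01,  7.70319812e-02,
        3.04157438e-02, -1.42980603e-04]), 'tool_pos': array([0.22235839, 0.55708772, 0.40392448]), 'orientation': array([-5.92995952e-01, -3.08469526e+00,  2.19067858e-03]), 'force': array([-0.42868115, -1.42913271,  0.34963511]), 'wrist_torque': array([ 0.02499427,  0.01508838, -0.03016402]), 'gripper_force': 0.0, 'opening': 0.09313034770033318}
```

View pics/top0.png

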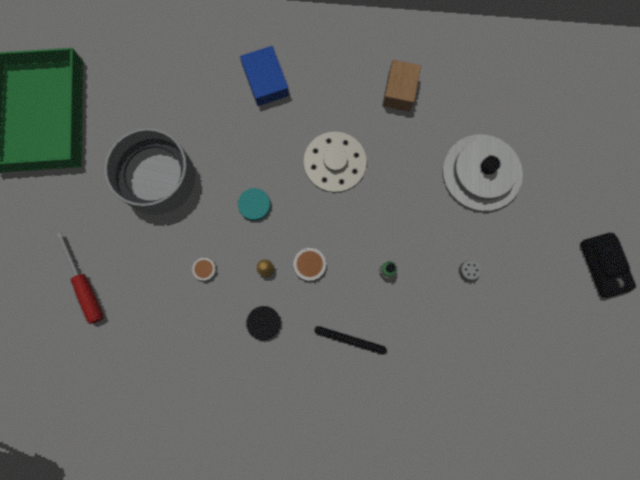

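View pics/scene0.png

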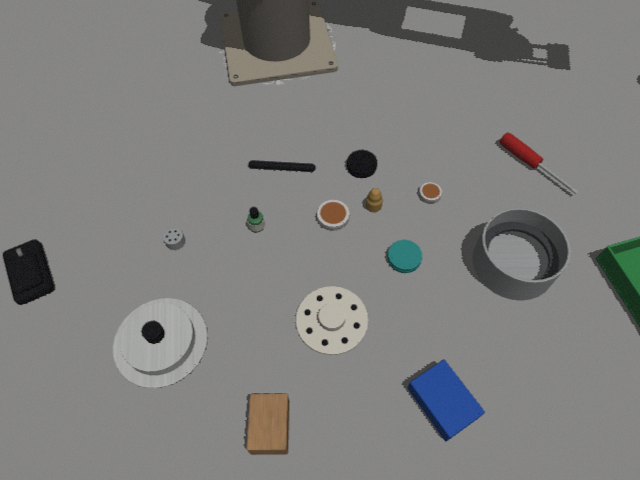

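Top view: jar (147,168), stand (335,160), lid (483,172), objective (265,268). Candidates: large dish (310,264) has an amber top, while (254,204) is turquoise and (263,323) black, so those are ruled out. Small dish (204,269) is the smaller one with an amber top. Canister (471,270) is plain steel with dots on top, and (388,270) is a green bottle.

```bash
cat >> h.py <<'E'
def circ(xy):
    A=np.c_[2*xy,np.ones(len(xy))]; s=np.linalg.lstsq(A,(xy**2).sum(1),rcond=None)[0]
    return s[0],s[1],np.sqrt(s[2]+s[0]**2+s[1]**2)
def top(P,c,r,zlo,zhi):
    m=(np.hypot(P[...,0]-c[0],P[...,1]-c[1])<r)&(P[...,2]>zlo)&(P[...,2]<zhi)
    q=P[m]; 
    if len(q)<10: return None
    (x,y),R=cv2.minEnclosingCircle(q[:,:2].astype(np.float32))
    hull=cv2.convexHull(q[:,:2].astype(np.float32))[:,0]
    return dict(n=len(q),mean=q.mean(0).round(4),enc=np.round((x,y,2*R),4),hull=np.round(circ(hull.astype(float)),4),zmed=round(float(np.median(q[:,2])),4))
E
python3 - <<'E'
from h import *
T=np.load('top0.npy');S=np.load('scene0.npy')
tb={'jar':((147,168),.075,.057,.07),'stand':((335,160),.06,.003,.009),'boss':((335,160),.04,.015,.025),'lid':((483,172),.09,.005,.015),'crown':((483,172),.07,.025,.034),'knob':((490,165),.05,.045,.06),'can':((471,270),.03,.015,.03),'large':((310,264),.04,.009,.02),'small':((204,269),.03,.008,.018),'obj':((265,268),.03,.008,.06)}
for k,((u,v),r,a,b) in tb.items():
    c=np.nanmedian(T[v-3:v+4,u-3:u+4].reshape(-1,3),0)
    if k=='jar':c=np.nanmean(T[135:200,115:180].reshape(-1,3),0)
    print(k,c.round(4)); print('  T',top(T,c,r,a,b)); print('  S',top(S,c,r,a,b))
fl=T[380:420,200:300].reshape(-1,3); print('floor',np.nanmedian(fl,0),np.nanstd(fl,0))
im=cv2.imread('pics/top0.png')
C=[cv2.resize(im[v-40:v+40,u-40:u+40],(260,260),interpolation=cv2.INTER_CUBIC) for u,v in((471,270),(310,264),(204,269))]
cv2.imwrite('pics/crop1.png',np.hstack(C))
E
```

```text
jar [0.6019 0.3023 0.0214]
  T {'n': 671, 'mean': array([0.6056, 0.3087, 0.0638]), 'enc': array([0.5896, 0.2914, 0.1288]), 'hull': array([0.59  , 0.2915, 0.0632]), 'zmed': 0.0646}
  S {'n': 935, 'mean': array([0.5993, 0.299 , 0.0626]), 'enc': array([0.593 , 0.2898, 0.1303]), 'hull': array([0.5937, 0.2906, 0.0632]), 'zmed': 0.0633}
stand [ 0.6231 -0.0101  0.0206]
  T {'n': 2494, 'mean': array([ 0.624 , -0.0093,  0.0063]), 'enc': array([ 0.6229, -0.0102,  0.1199]), 'hull': array([ 0.6231, -0.0106,  0.0591]), 'zmed': 0.0064}
  S {'n': 3216, 'mean': array([ 0.632 , -0.0108,  0.0058]), 'enc': array([ 0.6237, -0.0101,  0.1189]), 'hull': array([ 0.624 , -0.0109,  0.0585]), 'zmed': 0.0058}
boss [ 0.6231 -0.0101  0.0206]
  T {'n': 435, 'mean': array([ 0.6251, -0.0093,  0.0203]), 'enc': array([ 0.6258, -0.0097,  0.041 ]), 'hull': array([ 0.6258, -0.0093,  0.0198]), 'zmed': 0.0204}
  S {'n': 563, 'mean': array([ 0.6308, -0.0105,  0.0196]), 'enc': array([ 0.6301, -0.0096,  0.0413]), 'hull': array([ 0.6302, -0.0103,  0.0198]), 'zmed': 0.0197}
lid [ 0.6022 -0.2515  0.0385]
  T {'n': 1751, 'mean': 
[... 1747 characters left out ...]
 'mean': array([0.4351, 0.1997, 0.0135]), 'enc': array([0.4353, 0.2   , 0.0382]), 'hull': array([0.4354, 0.2001, 0.0186]), 'zmed': 0.0136}
  S {'n': 344, 'mean': array([0.4406, 0.1985, 0.0123]), 'enc': array([0.4397, 0.1988, 0.0392]), 'hull': array([0.4398, 0.1989, 0.019 ]), 'zmed': 0.0124}
obj [0.4354 0.0966 0.0434]
  T {'n': 250, 'mean': array([0.4369, 0.0987, 0.0341]), 'enc': array([0.4388, 0.1003, 0.0279]), 'hull': array([0.4388, 0.1003, 0.0135]), 'zmed': 0.0372}
  S {'n': 293, 'mean': array([0.4489, 0.0974, 0.0291]), 'enc': array([0.444 , 0.0994, 0.0288]), 'hull': array([0.4452, 0.0987, 0.0128]), 'zmed': 0.0278}
floor [0.23311556 0.11615682 0.00161793] [0.01728838 0.04511227 0.00136526]
```

View pics/crop1.png

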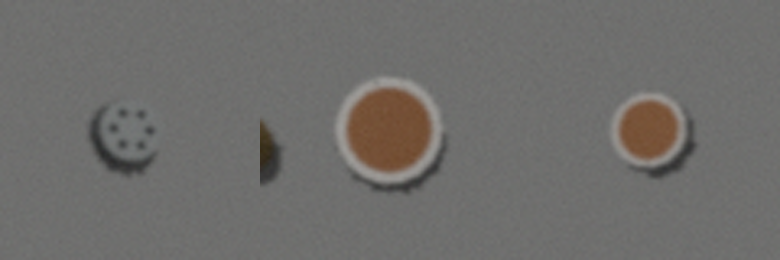

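All three confirmed: the canister has a ring of dots, and both dishes have amber tops. I'll close along world x, since that centres the less certain axis by itself and keeps the fingers clear of the objective. First I'll hover over the jar with the wrist camera.

```bash
cat >> h.py <<'E'
from scipy.spatial.transform import Rotation as Ro
def go(x,y,ztip,phi=0.):
    "shift and turn in tool axes to put fingertips at x,y,ztip, closing axis azimuth phi"
    s=read_state(); R=Ro.from_rotvec(s['orientation']); c,k=np.cos(phi),np.sin(phi)
    W=np.array([[-k,c,0],[c,k,0],[0,0,-1]]).T
    W=np.c_[[-k,c,0],[c,k,0],[0,0,-1]]
    d=R.inv().apply(np.array([x,y,ztip+.186])-s['tool_pos'])
    print('t',round(s['t'],2),'at',s['tool_pos'].round(4),'open',round(s['opening'],4),'F',s['force'].round(2),'move',d.round(4),'turn',(R.inv()*Ro.from_matrix(W)).as_rotvec().round(3))
E
python3 - <<'E'
from h import *
go(.592,.25,.2)
E
```

```text
t 0.15 at [0.2224 0.5571 0.4039] open 0.0931 F [-0.43 -1.43  0.35] move [-0.4572 -0.1481  0.0181] turn [-1.000e-03  1.000e-03  1.191e+00]
```

Emit:
{"method": "carry_out", "body": {
  "targets": [
    {"x": -0.055,"y": -0.018,"z": 0.002,"az": 0.15,"hand": 100},
    {"x": -0.11,"y": -0.036,"z": 0.005,"az": 0.3,"hand": 100},
    {"x": -0.165,"y": -0.055,"z": 0.007,"az": 0.45,"hand": 100},
    {"x": -0.22,"y": -0.073,"z": 0.009,"az": 0.6,"hand": 100},
    {"x": -0.28,"y": -0.09,"z": 0.011,"az": 0.75,"hand": 100},
    {"x": -0.34,"y": -0.11,"z": 0.013,"az": 0.9,"hand": 100},
    {"x": -0.4,"y": -0.13,"z": 0.016,"az": 1.05,"hand": 100},
    {"x": -0.457,"y": -0.148,"z": 0.018,"az": 1.19,"hand": 100}
  ]
}}

```text
schema error: expected keys hand, x, y, z, ax, ay, az
```

Emit:
{"method": "carry_out", "body": {
  "targets": [
    {"hand": 100},
    {"hand": 100}
  ]
}}

```text
schema error: expected keys hand, x, y, z, ax, ay, az
```

```bash
python3 - <<'E'
from h import *
go(.592,.25,.2)
im,d,P=cloud('wrist'); cv2.imwrite('pics/w1.png',im)
print(top(P,(.592,.291),.09,.057,.07)); print(top(P,(.592,.291),.05,.0,.01))
print(top(P,(.592,.291),.058,.026,.034))
go(.446,-.232,.12)
E
```

```text
t 0.15 at [0.2224 0.5571 0.4039] open 0.0931 F [-0.43 -1.43  0.35] move [-0.4572 -0.1481  0.0181] turn [-1.000e-03  1.000e-03  1.191e+00]
None
None
None
t 0.2 at [0.2224 0.5571 0.4041] open 0.093 F [0.26 1.59 0.75] move [-0.5003 -0.6499  0.0988] turn [-1.000e-03  1.000e-03  1.191e+00]
```

View pics/w1.png

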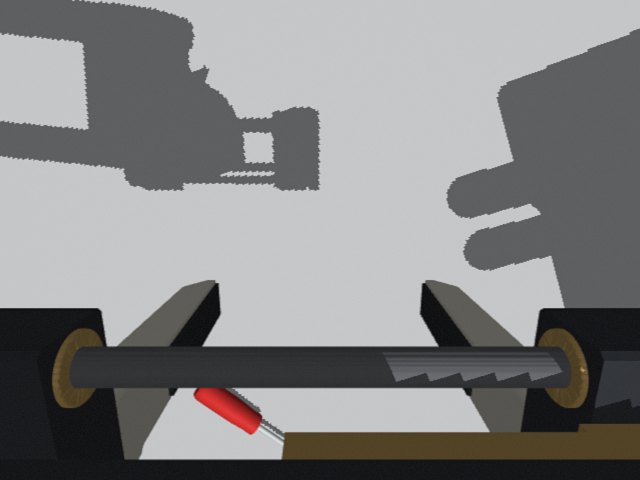

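The arm did not move because each row needs every key. The wrist view shows the fingers at the bottom (tips near (215,285) and (425,285)), with the free view lying toward tool +x.

Emit:
{"method": "carry_out", "body": {
  "targets": [
    {"hand": 100,"x": -0.055,"y": -0.018,"z": 0.002,"ax": 0,"ay": 0,"az": 0.15},
    {"hand": 100,"x": -0.11,"y": -0.036,"z": 0.005,"ax": 0,"ay": 0,"az": 0.3},
    {"hand": 100,"x": -0.165,"y": -0.055,"z": 0.007,"ax": 0,"ay": 0,"az": 0.45},
    {"hand": 100,"x": -0.22,"y": -0.073,"z": 0.009,"ax": 0,"ay": 0,"az": 0.6},
    {"hand": 100,"x": -0.28,"y": -0.09,"z": 0.011,"ax": 0,"ay": 0,"az": 0.75},
    {"hand": 100,"x": -0.34,"y": -0.11,"z": 0.013,"ax": 0,"ay": 0,"az": 0.9},
    {"hand": 100,"x": -0.4,"y": -0.13,"z": 0.016,"ax": 0,"ay": 0,"az": 1.05},
    {"hand": 100,"x": -0.457,"y": -0.148,"z": 0.018,"ax": 0,"ay": 0,"az": 1.19}
  ]
}}

```text
t: 1.2
tool_pos: [0.5933, 0.2487, 0.3864]
orientation: [-2.226, -2.217, 0.0]
force: [0.5, 0.9, 0.4]
opening: 0.093
gripper_force: 0.0
```

Emit:
{"method": "carry_out", "body": {
  "targets": [
    {"hand": 100,"x": 0,"y": 0,"z": 0,"ax": 0,"ay": 0,"az": 0},
    {"hand": 100,"x": 0,"y": 0,"z": 0,"ax": 0,"ay": 0,"az": 0},
    {"hand": 100,"x": 0,"y": 0,"z": 0,"ax": 0,"ay": 0,"az": 0}
  ]
}}

```text
t: 1.58
tool_pos: [0.5912, 0.2515, 0.3868]
orientation: [-2.218, -2.225, -0.0]
force: [-0.2, 0.9, -0.6]
opening: 0.0929
gripper_force: 0.0
```

```bash
python3 - <<'E'
from h import *
go(.592,.25,.2)
im,d,P=cloud('wrist'); cv2.imwrite('pics/w2.png',im)
print(top(P,(.592,.291),.09,.057,.07)); print(top(P,(.592,.291),.045,.0,.012))
print(top(P,(.592,.291),.058,.026,.034))
go(.446,-.232,.12)
E
```

```text
t 1.57 at [0.5912 0.2515 0.3868] open 0.0929 F [-0.18  0.86 -0.57] move [-0.0015  0.0008  0.0008] turn [-0.    -0.     0.003]
{'n': 3169, 'mean': array([0.5892, 0.2909, 0.063 ]), 'enc': array([0.5894, 0.2893, 0.1284]), 'hull': array([0.5895, 0.2895, 0.0637]), 'zmed': 0.0635}
{'n': 7453, 'mean': array([0.5918, 0.2918, 0.006 ]), 'enc': array([0.592 , 0.291 , 0.0901]), 'hull': array([0.5919, 0.2908, 0.0448]), 'zmed': 0.006}
{'n': 5557, 'mean': array([0.5955, 0.2956, 0.0299]), 'enc': array([0.592 , 0.291 , 0.1162]), 'hull': array([0.5917, 0.2908, 0.0577]), 'zmed': 0.0299}
t 1.62 at [0.5911 0.2515 0.3869] open 0.093 F [-0.38 -0.   -0.49] move [-0.4831 -0.1467  0.0808] turn [ 0.    -0.     0.003]
```

View pics/w2.png

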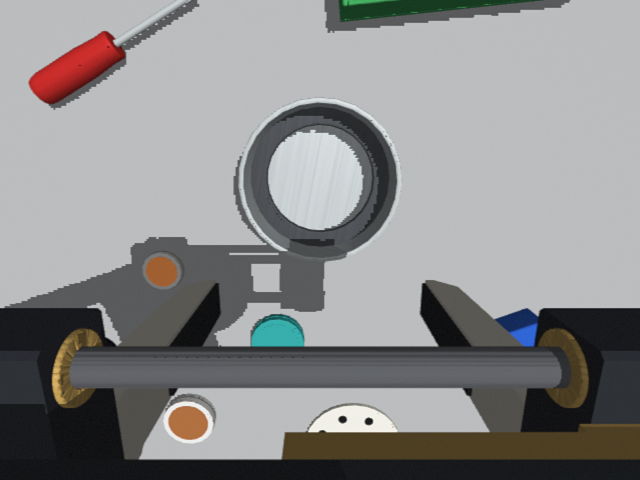

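Wrist view: the jar is at (318,180) and the cloud puts its axis at about (0.590, 0.290). Now on to the canister.

Emit:
{"method": "carry_out", "body": {
  "targets": [
    {"hand": 100,"x": -0.058,"y": -0.018,"z": 0.0,"ax": 0,"ay": 0,"az": 0},
    {"hand": 100,"x": -0.116,"y": -0.036,"z": 0.0,"ax": 0,"ay": 0,"az": 0},
    {"hand": 100,"x": -0.174,"y": -0.054,"z": 0.0,"ax": 0,"ay": 0,"az": 0},
    {"hand": 100,"x": -0.232,"y": -0.072,"z": 0.01,"ax": 0,"ay": 0,"az": 0},
    {"hand": 100,"x": -0.29,"y": -0.09,"z": 0.02,"ax": 0,"ay": 0,"az": 0},
    {"hand": 100,"x": -0.348,"y": -0.108,"z": 0.03,"ax": 0,"ay": 0,"az": 0},
    {"hand": 100,"x": -0.405,"y": -0.126,"z": 0.05,"ax": 0,"ay": 0,"az": 0},
    {"hand": 100,"x": -0.455,"y": -0.147,"z": 0.07,"ax": 0,"ay": 0,"az": 0}
  ]
}}

```text
t: 2.62
tool_pos: [0.4449, -0.2056, 0.317]
orientation: [2.217, 2.223, 0.001]
force: [0.6, 0.3, -0.0]
opening: 0.0929
gripper_force: 0.0
```

Emit:
{"method": "carry_out", "body": {
  "targets": [
    {"hand": 100,"x": -0.028,"y": 0,"z": 0.01,"ax": 0,"ay": 0,"az": 0},
    {"hand": 100,"x": -0.028,"y": 0,"z": 0.01,"ax": 0,"ay": 0,"az": 0},
    {"hand": 100,"x": -0.028,"y": 0,"z": 0.01,"ax": 0,"ay": 0,"az": 0}
  ]
}}

```text
t: 3.0
tool_pos: [0.4458, -0.2317, 0.3072]
orientation: [2.219, 2.224, 0.001]
force: [0.6, -0.7, 0.6]
opening: 0.0925
gripper_force: 0.0
```

```bash
python3 - <<'E'
from h import *
im,d,P=cloud('wrist'); cv2.imwrite('pics/w3.png',im)
print(top(P,(.446,-.232),.03,.015,.03))
go(.446,-.232,.003)
E
```

```text
{'n': 1482, 'mean': array([ 0.4442, -0.2325,  0.0198]), 'enc': array([ 0.4441, -0.2331,  0.0321]), 'hull': array([ 0.4441, -0.2331,  0.0157]), 'zmed': 0.0199}
t 3.05 at [ 0.446  -0.2315  0.3074] open 0.093 F [ 0.16 -0.04  0.05] move [-5.000e-04 -1.000e-04  1.184e-01] turn [0.001 0.    0.003]
```

Emit:
{"method": "carry_out", "body": {
  "targets": [
    {"hand": 80,"x": -0.0015,"y": -0.002,"z": 0.04,"ax": 0,"ay": 0,"az": 0},
    {"hand": 70,"x": -0.0015,"y": -0.002,"z": 0.08,"ax": 0,"ay": 0,"az": 0},
    {"hand": 60,"x": -0.0015,"y": -0.002,"z": 0.105,"ax": 0,"ay": 0,"az": 0},
    {"hand": 60,"x": -0.0015,"y": -0.002,"z": 0.118,"ax": 0,"ay": 0,"az": 0},
    {"hand": 60,"x": -0.0015,"y": -0.002,"z": 0.118,"ax": 0,"ay": 0,"az": 0},
    {"hand": 0,"x": -0.0015,"y": -0.002,"z": 0.118,"ax": 0,"ay": 0,"az": 0},
    {"hand": 0,"x": -0.0015,"y": -0.002,"z": 0.118,"ax": 0,"ay": 0,"az": 0},
    {"hand": 0,"x": -0.0015,"y": -0.002,"z": 0.118,"ax": 0,"ay": 0,"az": 0}
  ],
  "newtons": 20
}}

```text
t: 4.05
tool_pos: [0.4439, -0.2346, 0.1897]
orientation: [2.219, 2.221, 0.001]
force: [-0.3, 1.3, 3.0]
opening: 0.0317
gripper_force: 20.0
```

Emit:
{"method": "carry_out", "body": {
  "targets": [
    {"hand": 0,"x": 0,"y": 0,"z": 0,"ax": 0,"ay": 0,"az": 0},
    {"hand": 0,"x": 0,"y": 0,"z": 0,"ax": 0,"ay": 0,"az": 0},
    {"hand": 0,"x": 0,"y": 0,"z": 0,"ax": 0,"ay": 0,"az": 0}
  ]
}}

```text
t: 4.42
tool_pos: [0.4439, -0.2346, 0.1896]
orientation: [2.22, 2.221, 0.001]
force: [-1.4, 1.5, 6.1]
opening: 0.0316
gripper_force: 20.0
```

```bash
python3 - <<'E'
from h import *
go(.590,.29,.14)
E
```

```text
t 4.42 at [ 0.4439 -0.2346  0.1896] open 0.0316 F [-1.36  1.45  6.14] move [ 0.5244  0.1467 -0.1366] turn [0.001 0.001 0.001]
```

Emit:
{"method": "carry_out", "body": {
  "targets": [
    {"hand": 0,"x": 0,"y": 0,"z": -0.03,"ax": 0,"ay": 0,"az": 0},
    {"hand": 0,"x": 0,"y": 0,"z": -0.075,"ax": 0,"ay": 0,"az": 0},
    {"hand": 0,"x": 0.02,"y": 0.006,"z": -0.12,"ax": 0,"ay": 0,"az": 0},
    {"hand": 0,"x": 0.06,"y": 0.018,"z": -0.137,"ax": 0,"ay": 0,"az": 0},
    {"hand": 0,"x": 0.11,"y": 0.032,"z": -0.137,"ax": 0,"ay": 0,"az": 0},
    {"hand": 0,"x": 0.165,"y": 0.047,"z": -0.137,"ax": 0,"ay": 0,"az": 0},
    {"hand": 0,"x": 0.22,"y": 0.062,"z": -0.137,"ax": 0,"ay": 0,"az": 0},
    {"hand": 0,"x": 0.275,"y": 0.077,"z": -0.137,"ax": 0,"ay": 0,"az": 0}
  ]
}}

```text
t: 5.42
tool_pos: [0.5203, 0.0425, 0.3257]
orientation: [2.221, 2.222, -0.0]
force: [1.0, -0.2, 0.4]
opening: 0.032
gripper_force: 20.0
```

Emit:
{"method": "carry_out", "body": {
  "targets": [
    {"hand": 0,"x": 0.055,"y": 0.015,"z": 0,"ax": 0,"ay": 0,"az": 0},
    {"hand": 0,"x": 0.11,"y": 0.03,"z": 0,"ax": 0,"ay": 0,"az": 0},
    {"hand": 0,"x": 0.16,"y": 0.045,"z": 0,"ax": 0,"ay": 0,"az": 0},
    {"hand": 0,"x": 0.205,"y": 0.058,"z": 0,"ax": 0,"ay": 0,"az": 0},
    {"hand": 0,"x": 0.235,"y": 0.066,"z": 0,"ax": 0,"ay": 0,"az": 0},
    {"hand": 0,"x": 0.249,"y": 0.07,"z": 0,"ax": 0,"ay": 0,"az": 0},
    {"hand": 0,"x": 0.249,"y": 0.07,"z": 0,"ax": 0,"ay": 0,"az": 0},
    {"hand": 0,"x": 0.249,"y": 0.07,"z": 0,"ax": 0,"ay": 0,"az": 0}
  ]
}}

```text
t: 6.42
tool_pos: [0.59, 0.2887, 0.3256]
orientation: [2.221, 2.221, -0.001]
force: [0.7, -1.0, -1.2]
opening: 0.0315
gripper_force: 20.0
```

```bash
python3 - <<'E'
from h import *
go(.590,.29,.0105)
E
```

```text
t 6.42 at [0.59   0.2887 0.3256] open 0.0315 F [ 0.67 -0.95 -1.18] move [1.400e-03 1.000e-04 1.291e-01] turn [-0.     0.001  0.   ]
```

Emit:
{"method": "carry_out", "body": {
  "targets": [
    {"hand": 0,"x": 0,"y": 0,"z": 0.03,"ax": 0,"ay": 0,"az": 0},
    {"hand": 0,"x": 0,"y": 0,"z": 0.06,"ax": 0,"ay": 0,"az": 0},
    {"hand": 0,"x": 0,"y": 0,"z": 0.085,"ax": 0,"ay": 0,"az": 0},
    {"hand": 0,"x": 0,"y": 0,"z": 0.105,"ax": 0,"ay": 0,"az": 0},
    {"hand": 0,"x": 0,"y": 0,"z": 0.119,"ax": 0,"ay": 0,"az": 0},
    {"hand": 0,"x": 0,"y": 0,"z": 0.126,"ax": 0,"ay": 0,"az": 0},
    {"hand": 0,"x": 0,"y": 0,"z": 0.129,"ax": 0,"ay": 0,"az": 0},
    {"hand": 0,"x": 0,"y": 0,"z": 0.129,"ax": 0,"ay": 0,"az": 0}
  ]
}}

```text
t: 7.42
tool_pos: [0.5902, 0.29, 0.1973]
orientation: [2.22, 2.222, 0.001]
force: [0.3, 0.0, -0.6]
opening: 0.0315
gripper_force: 20.0
```

Emit:
{"method": "carry_out", "body": {
  "targets": [
    {"hand": 46,"x": 0,"y": 0,"z": 0,"ax": 0,"ay": 0,"az": 0},
    {"hand": 46,"x": 0,"y": 0,"z": 0,"ax": 0,"ay": 0,"az": 0},
    {"hand": 46,"x": 0,"y": 0,"z": 0,"ax": 0,"ay": 0,"az": 0},
    {"hand": 46,"x": 0,"y": 0,"z": 0,"ax": 0,"ay": 0,"az": 0}
  ]
}}

```text
t: 7.92
tool_pos: [0.59, 0.2899, 0.1969]
orientation: [2.22, 2.222, 0.0]
force: [0.2, -0.3, 0.5]
opening: 0.0432
gripper_force: 0.0
```

Emit:
{"method": "carry_out", "body": {
  "targets": [
    {"hand": 46,"x": 0,"y": 0,"z": -0.01,"ax": 0,"ay": 0,"az": 0},
    {"hand": 46,"x": 0,"y": 0,"z": -0.03,"ax": 0,"ay": 0,"az": 0},
    {"hand": 46,"x": 0,"y": 0,"z": -0.07,"ax": 0,"ay": 0,"az": 0},
    {"hand": 46,"x": 0,"y": 0,"z": -0.12,"ax": 0,"ay": 0,"az": 0},
    {"hand": 60,"x": 0,"y": 0,"z": -0.15,"ax": 0,"ay": 0,"az": 0},
    {"hand": 80,"x": 0,"y": 0,"z": -0.16,"ax": 0,"ay": 0,"az": 0}
  ]
}}

```text
t: 8.68
tool_pos: [0.5906, 0.2901, 0.3616]
orientation: [2.218, 2.221, 0.009]
force: [0.6, 0.6, -0.2]
opening: 0.0581
gripper_force: 0.0
```

```bash
python3 - <<'E'
from h import *
im,d,P=cloud('wrist'); cv2.imwrite('pics/w4.png',im)
print(top(P,(.590,.29),.045,.02,.035))
go(.627,-.01,.12)
E
```

```text
{'n': 1108, 'mean': array([0.5895, 0.2925, 0.0258]), 'enc': array([0.6032, 0.3003, 0.0641]), 'hull': array([0.6022, 0.3015, 0.0292]), 'zmed': 0.0259}
t 8.72 at [0.5905 0.2901 0.361 ] open 0.0624 F [0.75 0.38 0.85] move [-0.3002  0.0359  0.0546] turn [ 0.005 -0.002  0.001]
```

View pics/w4.png

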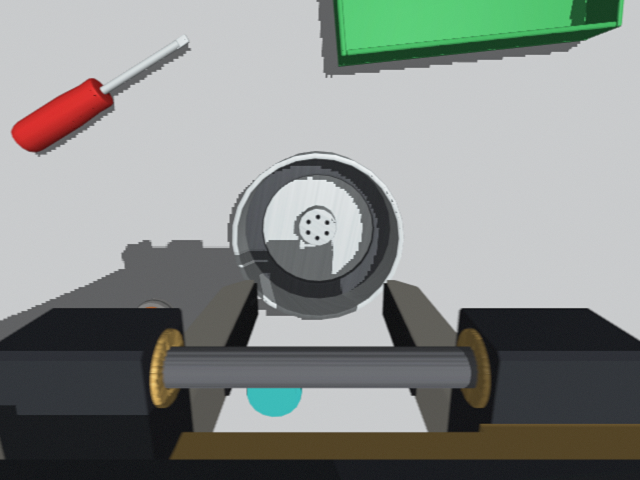

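The canister stands upright on the jar floor, near the centre at pixel (318,226), with its top at z=26 mm. Next is the stand.

Emit:
{"method": "carry_out", "body": {
  "targets": [
    {"hand": 80,"x": -0.05,"y": 0.006,"z": 0.0,"ax": 0,"ay": 0,"az": 0},
    {"hand": 80,"x": -0.105,"y": 0.012,"z": 0.0,"ax": 0,"ay": 0,"az": 0},
    {"hand": 80,"x": -0.16,"y": 0.018,"z": 0.01,"ax": 0,"ay": 0,"az": 0},
    {"hand": 80,"x": -0.215,"y": 0.025,"z": 0.02,"ax": 0,"ay": 0,"az": 0},
    {"hand": 80,"x": -0.265,"y": 0.032,"z": 0.04,"ax": 0,"ay": 0,"az": 0},
    {"hand": 80,"x": -0.3,"y": 0.036,"z": 0.055,"ax": 0,"ay": 0,"az": 0},
    {"hand": 80,"x": -0.3,"y": 0.036,"z": 0.055,"ax": 0,"ay": 0,"az": 0},
    {"hand": 80,"x": -0.3,"y": 0.036,"z": 0.055,"ax": 0,"ay": 0,"az": 0}
  ]
}}

```text
t: 9.72
tool_pos: [0.6259, -0.0097, 0.3009]
orientation: [-2.22, -2.221, 0.001]
force: [0.2, 0.5, -0.9]
opening: 0.0743
gripper_force: 0.0
```

```bash
python3 - <<'E'
from h import *
im,d,P=cloud('wrist')
print(top(P,(.626,-.01),.035,.015,.025)); print(top(P,(.626,-.01),.062,.003,.009))
go(.626,-.01,.008)
E
```

```text
{'n': 2406, 'mean': array([ 0.6267, -0.0101,  0.0189]), 'enc': array([ 0.6268, -0.0109,  0.0403]), 'hull': array([ 0.6268, -0.0107,  0.0197]), 'zmed': 0.0189}
{'n': 13511, 'mean': array([ 0.6268, -0.0079,  0.005 ]), 'enc': array([ 0.6267, -0.011 ,  0.1082]), 'hull': array([ 0.6267, -0.0108,  0.0536]), 'zmed': 0.005}
t 9.78 at [ 0.6261 -0.0092  0.3015] open 0.0743 F [-0.09 -0.07 -0.77] move [-0.0009 -0.      0.1075] turn [-0.001 -0.     0.002]
```

Emit:
{"method": "carry_out", "body": {
  "targets": [
    {"hand": 75,"x": -0.0015,"y": 0.0007,"z": 0.04,"ax": 0,"ay": 0,"az": 0},
    {"hand": 70,"x": -0.0015,"y": 0.0007,"z": 0.075,"ax": 0,"ay": 0,"az": 0},
    {"hand": 65,"x": -0.0015,"y": 0.0007,"z": 0.098,"ax": 0,"ay": 0,"az": 0},
    {"hand": 65,"x": -0.0015,"y": 0.0007,"z": 0.1075,"ax": 0,"ay": 0,"az": 0},
    {"hand": 65,"x": -0.0015,"y": 0.0007,"z": 0.1075,"ax": 0,"ay": 0,"az": 0},
    {"hand": 0,"x": -0.0015,"y": 0.0007,"z": 0.1075,"ax": 0,"ay": 0,"az": 0},
    {"hand": 0,"x": -0.0015,"y": 0.0007,"z": 0.1075,"ax": 0,"ay": 0,"az": 0},
    {"hand": 0,"x": -0.0015,"y": 0.0007,"z": 0.1075,"ax": 0,"ay": 0,"az": 0}
  ],
  "newtons": 30
}}

```text
t: 10.78
tool_pos: [0.6275, -0.0116, 0.1954]
orientation: [2.219, 2.222, 0.002]
force: [0.4, -0.1, 3.9]
opening: 0.0393
gripper_force: 30.0
```

Emit:
{"method": "carry_out", "body": {
  "targets": [
    {"hand": 0,"x": 0,"y": 0,"z": 0,"ax": 0,"ay": 0,"az": 0},
    {"hand": 0,"x": 0,"y": 0,"z": 0,"ax": 0,"ay": 0,"az": 0},
    {"hand": 0,"x": 0,"y": 0,"z": -0.02,"ax": 0,"ay": 0,"az": 0},
    {"hand": 0,"x": 0,"y": 0,"z": -0.06,"ax": 0,"ay": 0,"az": 0},
    {"hand": 0,"x": 0,"y": 0,"z": -0.1,"ax": 0,"ay": 0,"az": 0},
    {"hand": 0,"x": 0,"y": 0,"z": -0.13,"ax": 0,"ay": 0,"az": 0},
    {"hand": 0,"x": 0,"y": 0,"z": -0.13,"ax": 0,"ay": 0,"az": 0}
  ]
}}

```text
t: 11.65
tool_pos: [0.628, -0.0117, 0.3288]
orientation: [2.217, 2.219, 0.007]
force: [-0.5, 0.4, -0.8]
opening: 0.0392
gripper_force: 30.0
```

```bash
python3 - <<'E'
from h import *
go(.590,.29,.12)
E
```

```text
t 11.65 at [ 0.628  -0.0117  0.3288] open 0.0392 F [-0.53  0.45 -0.84] move [ 0.3018 -0.0379  0.0223] turn [0.007 0.001 0.001]
```

Emit:
{"method": "carry_out", "body": {
  "targets": [
    {"hand": 0,"x": 0.03,"y": -0.004,"z": 0,"ax": 0,"ay": 0,"az": 0},
    {"hand": 0,"x": 0.08,"y": -0.01,"z": 0,"ax": 0,"ay": 0,"az": 0},
    {"hand": 0,"x": 0.135,"y": -0.017,"z": 0,"ax": 0,"ay": 0,"az": 0},
    {"hand": 0,"x": 0.19,"y": -0.024,"z": 0,"ax": 0,"ay": 0,"az": 0},
    {"hand": 0,"x": 0.24,"y": -0.03,"z": 0,"ax": 0,"ay": 0,"az": 0},
    {"hand": 0,"x": 0.28,"y": -0.035,"z": 0,"ax": 0,"ay": 0,"az": 0},
    {"hand": 0,"x": 0.301,"y": -0.038,"z": 0,"ax": 0,"ay": 0,"az": 0},
    {"hand": 0,"x": 0.301,"y": -0.038,"z": 0,"ax": 0,"ay": 0,"az": 0}
  ]
}}

```text
t: 12.65
tool_pos: [0.5881, 0.2901, 0.3232]
orientation: [-2.218, -2.224, 0.002]
force: [0.4, 0.1, -1.5]
opening: 0.0391
gripper_force: 30.0
```

Emit:
{"method": "carry_out", "body": {
  "targets": [
    {"hand": 0,"x": 0,"y": 0,"z": 0,"ax": 0,"ay": 0,"az": 0},
    {"hand": 0,"x": 0,"y": 0,"z": 0,"ax": 0,"ay": 0,"az": 0}
  ]
}}

```text
t: 12.9
tool_pos: [0.5891, 0.2879, 0.3241]
orientation: [2.222, 2.22, -0.001]
force: [1.2, -0.2, -2.1]
opening: 0.0392
gripper_force: 30.0
```

```bash
python3 - <<'E'
from h import *
go(.590,.2895,.0395)
E
```

```text
t 12.9 at [0.5891 0.2879 0.3241] open 0.0392 F [ 1.18 -0.17 -2.08] move [0.0017 0.0009 0.0986] turn [-0.     0.    -0.001]
```

Emit:
{"method": "carry_out", "body": {
  "targets": [
    {"hand": 0,"x": 0.0015,"y": 0.001,"z": 0.025,"ax": 0,"ay": 0,"az": 0},
    {"hand": 0,"x": 0.0015,"y": 0.001,"z": 0.045,"ax": 0,"ay": 0,"az": 0},
    {"hand": 0,"x": 0.0015,"y": 0.001,"z": 0.06,"ax": 0,"ay": 0,"az": 0},
    {"hand": 0,"x": 0.0015,"y": 0.001,"z": 0.075,"ax": 0,"ay": 0,"az": 0},
    {"hand": 0,"x": 0.0015,"y": 0.001,"z": 0.087,"ax": 0,"ay": 0,"az": 0},
    {"hand": 0,"x": 0.0015,"y": 0.001,"z": 0.094,"ax": 0,"ay": 0,"az": 0},
    {"hand": 0,"x": 0.0015,"y": 0.001,"z": 0.098,"ax": 0,"ay": 0,"az": 0},
    {"hand": 0,"x": 0.0015,"y": 0.001,"z": 0.098,"ax": 0,"ay": 0,"az": 0}
  ]
}}

```text
t: 13.9
tool_pos: [0.5897, 0.2909, 0.2263]
orientation: [-2.22, -2.223, -0.0]
force: [0.0, -0.5, -0.9]
opening: 0.0389
gripper_force: 30.0
```

Emit:
{"method": "carry_out", "body": {
  "targets": [
    {"hand": 58,"x": 0,"y": 0,"z": 0,"ax": 0,"ay": 0,"az": 0},
    {"hand": 58,"x": 0,"y": 0,"z": 0,"ax": 0,"ay": 0,"az": 0},
    {"hand": 58,"x": 0,"y": 0,"z": 0,"ax": 0,"ay": 0,"az": 0},
    {"hand": 58,"x": 0,"y": 0,"z": 0,"ax": 0,"ay": 0,"az": 0}
  ]
}}

```text
t: 14.4
tool_pos: [0.5897, 0.2909, 0.2264]
orientation: [2.22, 2.222, 0.0]
force: [0.5, -0.5, 0.0]
opening: 0.0538
gripper_force: 0.0
```

Emit:
{"method": "carry_out", "body": {
  "targets": [
    {"hand": 58,"x": 0,"y": 0,"z": -0.01,"ax": 0,"ay": 0,"az": 0},
    {"hand": 58,"x": 0,"y": 0,"z": -0.03,"ax": 0,"ay": 0,"az": 0},
    {"hand": 60,"x": 0,"y": 0,"z": -0.07,"ax": 0,"ay": 0,"az": 0},
    {"hand": 70,"x": 0,"y": 0,"z": -0.11,"ax": 0,"ay": 0,"az": 0},
    {"hand": 80,"x": 0,"y": 0,"z": -0.13,"ax": 0,"ay": 0,"az": 0},
    {"hand": 90,"x": 0,"y": 0,"z": -0.13,"ax": 0,"ay": 0,"az": 0},
    {"hand": 90,"x": 0,"y": 0,"z": -0.13,"ax": 0,"ay": 0,"az": 0}
  ]
}}

```text
t: 15.28
tool_pos: [0.5892, 0.2907, 0.3544]
orientation: [-2.22, -2.222, 0.004]
force: [0.6, -0.4, -0.6]
opening: 0.0833
gripper_force: 0.0
```

```bash
python3 - <<'E'
from h import *
im,d,P=cloud('wrist'); cv2.imwrite('pics/w5.png',im)
print('boss',top(P,(.590,.29),.04,.046,.053)); print('disc',top(P,(.590,.29),.057,.032,.039));print('rim',top(P,(.590,.29),.07,.061,.068))
go(.449,.0285,.12)
E
```

```text
boss {'n': 2067, 'mean': array([0.5886, 0.2924, 0.0489]), 'enc': array([0.5887, 0.2917, 0.0402]), 'hull': array([0.5887, 0.2919, 0.0197]), 'zmed': 0.0489}
disc {'n': 11759, 'mean': array([0.5886, 0.2946, 0.035 ]), 'enc': array([0.5902, 0.2915, 0.1109]), 'hull': array([0.5888, 0.2919, 0.0538]), 'zmed': 0.035}
rim {'n': 3106, 'mean': array([0.5896, 0.2917, 0.0636]), 'enc': array([0.5896, 0.2894, 0.1282]), 'hull': array([0.5895, 0.2894, 0.0637]), 'zmed': 0.0637}
t 15.32 at [0.5891 0.2907 0.3538] open 0.0835 F [ 0.03  0.   -0.53] move [-0.262  -0.1402  0.0486] turn [-0.003  0.001  0.001]
```

View pics/w5.png

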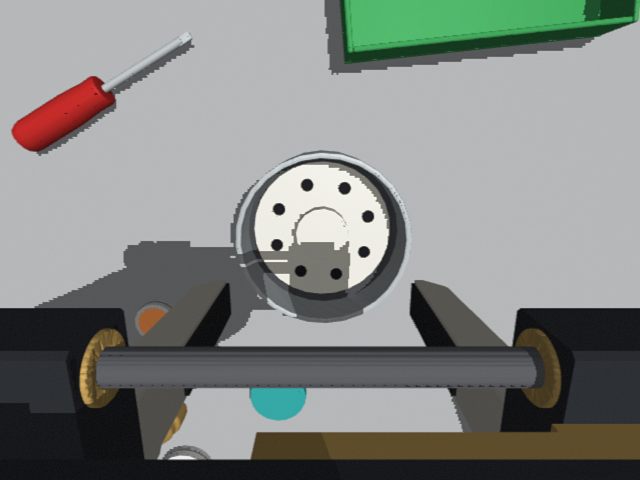

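The stand is flat on the ledge with its boss at pixel (322,228), about 2.5 mm off the jar axis and at the right height. Now the larger dish.

Emit:
{"method": "carry_out", "body": {
  "targets": [
    {"hand": 95,"x": -0.03,"y": -0.016,"z": 0.0,"ax": 0,"ay": 0,"az": 0},
    {"hand": 95,"x": -0.08,"y": -0.043,"z": 0.0,"ax": 0,"ay": 0,"az": 0},
    {"hand": 95,"x": -0.13,"y": -0.07,"z": 0.01,"ax": 0,"ay": 0,"az": 0},
    {"hand": 95,"x": -0.18,"y": -0.096,"z": 0.02,"ax": 0,"ay": 0,"az": 0},
    {"hand": 95,"x": -0.23,"y": -0.123,"z": 0.035,"ax": 0,"ay": 0,"az": 0},
    {"hand": 95,"x": -0.262,"y": -0.14,"z": 0.048,"ax": 0,"ay": 0,"az": 0},
    {"hand": 95,"x": -0.262,"y": -0.14,"z": 0.048,"ax": 0,"ay": 0,"az": 0},
    {"hand": 95,"x": -0.262,"y": -0.14,"z": 0.048,"ax": 0,"ay": 0,"az": 0}
  ]
}}

```text
t: 16.32
tool_pos: [0.4499, 0.029, 0.3076]
orientation: [-2.22, -2.221, 0.001]
force: [1.7, 0.7, -1.1]
opening: 0.0881
gripper_force: 0.0
```

```bash
python3 - <<'E'
from h import *
im,d,P=cloud('wrist')
print(top(P,(.448,.0285),.036,.01,.018)); print('obj',top(P,(.44,.1),.03,.008,.06))
go(.448,.0285,.003)
E
```

```text
{'n': 4046, 'mean': array([0.4481, 0.0285, 0.0141]), 'enc': array([0.4479, 0.0278, 0.0542]), 'hull': array([0.4481, 0.0278, 0.0267]), 'zmed': 0.0141}
obj {'n': 1355, 'mean': array([0.4401, 0.0993, 0.0349]), 'enc': array([0.4394, 0.0993, 0.0279]), 'hull': array([0.4396, 0.0992, 0.0136]), 'zmed': 0.0376}
t 16.38 at [0.4502 0.0293 0.3081] open 0.0884 F [ 0.35 -0.6   0.6 ] move [-0.0008 -0.0022  0.1191] turn [-0.    -0.     0.001]
```

Emit:
{"method": "carry_out", "body": {
  "targets": [
    {"hand": 90,"x": -0.0015,"y": -0.002,"z": 0.04,"ax": 0,"ay": 0,"az": 0},
    {"hand": 85,"x": -0.0015,"y": -0.002,"z": 0.08,"ax": 0,"ay": 0,"az": 0},
    {"hand": 80,"x": -0.0015,"y": -0.002,"z": 0.106,"ax": 0,"ay": 0,"az": 0},
    {"hand": 75,"x": -0.0015,"y": -0.002,"z": 0.118,"ax": 0,"ay": 0,"az": 0},
    {"hand": 75,"x": -0.0015,"y": -0.002,"z": 0.118,"ax": 0,"ay": 0,"az": 0},
    {"hand": 65,"x": -0.0015,"y": -0.002,"z": 0.118,"ax": 0,"ay": 0,"az": 0},
    {"hand": 50,"x": -0.0015,"y": -0.002,"z": 0.118,"ax": 0,"ay": 0,"az": 0},
    {"hand": 40,"x": -0.0015,"y": -0.002,"z": 0.118,"ax": 0,"ay": 0,"az": 0}
  ],
  "newtons": 15
}}

```text
t: 17.38
tool_pos: [0.4487, 0.0272, 0.1915]
orientation: [2.219, 2.221, 0.003]
force: [-0.5, 0.1, 4.7]
opening: 0.0536
gripper_force: 15.0
```

Emit:
{"method": "carry_out", "body": {
  "targets": [
    {"hand": 0,"x": 0,"y": 0,"z": 0,"ax": 0,"ay": 0,"az": 0},
    {"hand": 0,"x": 0,"y": 0,"z": 0,"ax": 0,"ay": 0,"az": 0},
    {"hand": 0,"x": 0,"y": 0,"z": 0,"ax": 0,"ay": 0,"az": 0}
  ]
}}

```text
t: 17.75
tool_pos: [0.4486, 0.0272, 0.1914]
orientation: [2.219, 2.221, 0.003]
force: [0.1, 0.6, 6.6]
opening: 0.0537
gripper_force: 15.0
```

Emit:
{"method": "carry_out", "body": {
  "targets": [
    {"hand": 0,"x": 0,"y": 0,"z": -0.01,"ax": 0,"ay": 0,"az": 0},
    {"hand": 0,"x": 0,"y": 0,"z": -0.035,"ax": 0,"ay": 0,"az": 0},
    {"hand": 0,"x": 0,"y": 0,"z": -0.07,"ax": 0,"ay": 0,"az": 0},
    {"hand": 0,"x": 0,"y": 0,"z": -0.105,"ax": 0,"ay": 0,"az": 0},
    {"hand": 0,"x": 0,"y": 0,"z": -0.13,"ax": 0,"ay": 0,"az": 0},
    {"hand": 0,"x": 0,"y": 0,"z": -0.14,"ax": 0,"ay": 0,"az": 0},
    {"hand": 0,"x": 0,"y": 0,"z": -0.14,"ax": 0,"ay": 0,"az": 0}
  ]
}}

```text
t: 18.62
tool_pos: [0.448, 0.0272, 0.3306]
orientation: [2.22, 2.222, 0.001]
force: [0.4, 0.2, -0.5]
opening: 0.0534
gripper_force: 15.0
```

```bash
python3 - <<'E'
from h import *
go(.589,.2915,.14)
E
```

```text
t 18.62 at [0.448  0.0272 0.3306] open 0.0534 F [ 0.41  0.21 -0.52] move [0.2642 0.1413 0.0047] turn [0.001 0.    0.001]
```

Emit:
{"method": "carry_out", "body": {
  "targets": [
    {"hand": 0,"x": 0.02,"y": 0.01,"z": 0,"ax": 0,"ay": 0,"az": 0},
    {"hand": 0,"x": 0.055,"y": 0.03,"z": 0,"ax": 0,"ay": 0,"az": 0},
    {"hand": 0,"x": 0.1,"y": 0.054,"z": 0,"ax": 0,"ay": 0,"az": 0},
    {"hand": 0,"x": 0.145,"y": 0.078,"z": 0,"ax": 0,"ay": 0,"az": 0},
    {"hand": 0,"x": 0.19,"y": 0.102,"z": 0,"ax": 0,"ay": 0,"az": 0},
    {"hand": 0,"x": 0.23,"y": 0.123,"z": 0,"ax": 0,"ay": 0,"az": 0},
    {"hand": 0,"x": 0.255,"y": 0.136,"z": 0,"ax": 0,"ay": 0,"az": 0},
    {"hand": 0,"x": 0.264,"y": 0.141,"z": 0,"ax": 0,"ay": 0,"az": 0}
  ]
}}

```text
t: 19.62
tool_pos: [0.5884, 0.2925, 0.3278]
orientation: [-2.218, -2.223, 0.005]
force: [-1.1, 0.2, -0.2]
opening: 0.0533
gripper_force: 15.0
```

Emit:
{"method": "carry_out", "body": {
  "targets": [
    {"hand": 0,"x": 0,"y": 0,"z": 0,"ax": 0,"ay": 0,"az": 0},
    {"hand": 0,"x": 0,"y": 0,"z": 0,"ax": 0,"ay": 0,"az": 0},
    {"hand": 0,"x": 0,"y": 0,"z": 0,"ax": 0,"ay": 0,"az": 0}
  ]
}}

```text
t: 20.0
tool_pos: [0.5885, 0.2904, 0.3304]
orientation: [2.221, 2.221, -0.0]
force: [-0.3, 0.2, -0.8]
opening: 0.0535
gripper_force: 15.0
```

```bash
python3 - <<'E'
from h import *
go(.5888,.2912,.055)
E
```

```text
t 20.0 at [0.5885 0.2904 0.3304] open 0.0535 F [-0.25  0.2  -0.84] move [0.0008 0.0003 0.0894] turn [0. 0. 0.]
```

Emit:
{"method": "carry_out", "body": {
  "targets": [
    {"hand": 0,"x": 0.001,"y": 0,"z": 0.02,"ax": 0,"ay": 0,"az": 0},
    {"hand": 0,"x": 0.001,"y": 0,"z": 0.04,"ax": 0,"ay": 0,"az": 0},
    {"hand": 0,"x": 0.001,"y": 0,"z": 0.058,"ax": 0,"ay": 0,"az": 0},
    {"hand": 0,"x": 0.001,"y": 0,"z": 0.072,"ax": 0,"ay": 0,"az": 0},
    {"hand": 0,"x": 0.001,"y": 0,"z": 0.081,"ax": 0,"ay": 0,"az": 0},
    {"hand": 0,"x": 0.001,"y": 0,"z": 0.086,"ax": 0,"ay": 0,"az": 0},
    {"hand": 0,"x": 0.001,"y": 0,"z": 0.089,"ax": 0,"ay": 0,"az": 0},
    {"hand": 0,"x": 0.001,"y": 0,"z": 0.089,"ax": 0,"ay": 0,"az": 0}
  ]
}}

```text
t: 21.0
tool_pos: [0.5888, 0.2924, 0.2415]
orientation: [2.22, 2.222, 0.001]
force: [0.3, 0.1, -0.9]
opening: 0.0535
gripper_force: 15.0
```

Emit:
{"method": "carry_out", "body": {
  "targets": [
    {"hand": 0,"x": 0,"y": 0,"z": 0,"ax": 0,"ay": 0,"az": 0}
  ]
}}

```text
t: 21.12
tool_pos: [0.5889, 0.2925, 0.2418]
orientation: [2.22, 2.222, 0.001]
force: [0.5, 0.9, 0.1]
opening: 0.0534
gripper_force: 15.0
```

Emit:
{"method": "carry_out", "body": {
  "targets": [
    {"hand": 0,"x": -0.001,"y": 0,"z": 0.0015,"ax": 0,"ay": 0,"az": 0},
    {"hand": 0,"x": -0.001,"y": 0,"z": 0.0015,"ax": 0,"ay": 0,"az": 0},
    {"hand": 66,"x": -0.001,"y": 0,"z": 0.0015,"ax": 0,"ay": 0,"az": 0},
    {"hand": 72,"x": -0.001,"y": 0,"z": 0.0015,"ax": 0,"ay": 0,"az": 0},
    {"hand": 72,"x": -0.001,"y": 0,"z": 0.0015,"ax": 0,"ay": 0,"az": 0},
    {"hand": 72,"x": -0.001,"y": 0,"z": 0.0015,"ax": 0,"ay": 0,"az": 0}
  ]
}}

```text
t: 21.88
tool_pos: [0.5886, 0.2913, 0.2396]
orientation: [-2.22, -2.222, 0.0]
force: [-0.3, 1.0, -0.2]
opening: 0.0668
gripper_force: 0.0
```

Emit:
{"method": "carry_out", "body": {
  "targets": [
    {"hand": 72,"x": 0,"y": 0,"z": -0.01,"ax": 0,"ay": 0,"az": 0},
    {"hand": 72,"x": 0,"y": 0,"z": -0.03,"ax": 0,"ay": 0,"az": 0},
    {"hand": 72,"x": 0,"y": 0,"z": -0.07,"ax": 0,"ay": 0,"az": 0},
    {"hand": 72,"x": 0,"y": 0,"z": -0.1,"ax": 0,"ay": 0,"az": 0},
    {"hand": 80,"x": 0,"y": 0,"z": -0.115,"ax": 0,"ay": 0,"az": 0},
    {"hand": 80,"x": 0,"y": 0,"z": -0.115,"ax": 0,"ay": 0,"az": 0}
  ]
}}

```text
t: 22.62
tool_pos: [0.589, 0.2915, 0.3568]
orientation: [2.219, 2.222, 0.005]
force: [-0.5, 0.2, -0.0]
opening: 0.074
gripper_force: 0.0
```

```bash
python3 - <<'E'
from h import *
im,d,P=cloud('wrist'); cv2.imwrite('pics/w6.png',im)
print('dish',top(P,(.590,.29),.04,.055,.07)); print('disc',top(P,(.590,.29),.057,.032,.039))
go(.4375,.1995,.12)
E
```

```text
dish {'n': 4176, 'mean': array([0.5878, 0.2935, 0.0629]), 'enc': array([0.5879, 0.2924, 0.0546]), 'hull': array([0.5878, 0.2925, 0.0269]), 'zmed': 0.0631}
disc {'n': 9464, 'mean': array([0.5889, 0.2969, 0.035 ]), 'enc': array([0.5887, 0.2906, 0.1117]), 'hull': array([0.5884, 0.2916, 0.0539]), 'zmed': 0.035}
t 22.68 at [0.5886 0.2914 0.3549] open 0.0743 F [1.08 0.46 0.43] move [-0.0917 -0.1513  0.0488] turn [ 0.001 -0.     0.001]
```

View pics/w6.png

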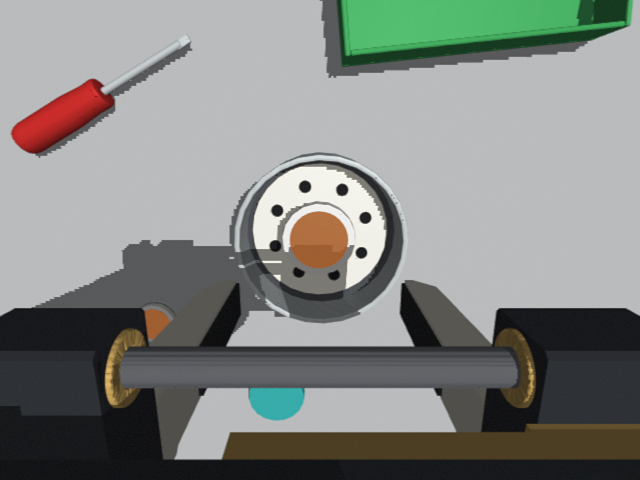

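The larger dish lies level on the boss at pixel (319,238), within about 1 mm of the stand's centre. Next is the smaller dish.

Emit:
{"method": "carry_out", "body": {
  "targets": [
    {"hand": 80,"x": -0.02,"y": -0.033,"z": 0.0,"ax": 0,"ay": 0,"az": 0},
    {"hand": 80,"x": -0.045,"y": -0.075,"z": 0.01,"ax": 0,"ay": 0,"az": 0},
    {"hand": 80,"x": -0.07,"y": -0.115,"z": 0.025,"ax": 0,"ay": 0,"az": 0},
    {"hand": 80,"x": -0.0915,"y": -0.151,"z": 0.04,"ax": 0,"ay": 0,"az": 0},
    {"hand": 80,"x": -0.0915,"y": -0.151,"z": 0.049,"ax": 0,"ay": 0,"az": 0},
    {"hand": 80,"x": -0.0915,"y": -0.151,"z": 0.049,"ax": 0,"ay": 0,"az": 0},
    {"hand": 80,"x": -0.0915,"y": -0.151,"z": 0.049,"ax": 0,"ay": 0,"az": 0}
  ]
}}

```text
t: 23.55
tool_pos: [0.4387, 0.2002, 0.3062]
orientation: [2.22, 2.222, 0.001]
force: [-0.1, 0.1, 0.7]
opening: 0.0745
gripper_force: 0.0
```

```bash
python3 - <<'E'
from h import *
im,d,P=cloud('wrist')
print(top(P,(.4375,.1995),.03,.008,.016))
go(.4375,.1995,.003)
E
```

```text
{'n': 1998, 'mean': array([0.436 , 0.1997, 0.0121]), 'enc': array([0.4357, 0.1992, 0.0382]), 'hull': array([0.4359, 0.1992, 0.0187]), 'zmed': 0.0121}
t 23.6 at [0.4388 0.2002 0.3064] open 0.0741 F [0.17 0.14 0.58] move [-0.0008 -0.0014  0.1174] turn [ 0.001 -0.     0.001]
```

Emit:
{"method": "carry_out", "body": {
  "targets": [
    {"hand": 75,"x": -0.001,"y": -0.003,"z": 0.04,"ax": 0,"ay": 0,"az": 0},
    {"hand": 70,"x": -0.001,"y": -0.003,"z": 0.08,"ax": 0,"ay": 0,"az": 0},
    {"hand": 65,"x": -0.001,"y": -0.003,"z": 0.104,"ax": 0,"ay": 0,"az": 0},
    {"hand": 60,"x": -0.001,"y": -0.003,"z": 0.116,"ax": 0,"ay": 0,"az": 0},
    {"hand": 60,"x": -0.001,"y": -0.003,"z": 0.116,"ax": 0,"ay": 0,"az": 0},
    {"hand": 50,"x": -0.001,"y": -0.003,"z": 0.116,"ax": 0,"ay": 0,"az": 0},
    {"hand": 42,"x": -0.001,"y": -0.003,"z": 0.116,"ax": 0,"ay": 0,"az": 0},
    {"hand": 34,"x": -0.001,"y": -0.003,"z": 0.116,"ax": 0,"ay": 0,"az": 0}
  ],
  "newtons": 12
}}

```text
t: 24.6
tool_pos: [0.4353, 0.1989, 0.1908]
orientation: [2.22, 2.222, 0.003]
force: [0.6, -0.5, 2.9]
opening: 0.0373
gripper_force: 12.0
```

Emit:
{"method": "carry_out", "body": {
  "targets": [
    {"hand": 0,"x": 0,"y": 0,"z": 0,"ax": 0,"ay": 0,"az": 0},
    {"hand": 0,"x": 0,"y": 0,"z": 0,"ax": 0,"ay": 0,"az": 0},
    {"hand": 0,"x": 0,"y": 0,"z": 0,"ax": 0,"ay": 0,"az": 0}
  ]
}}

```text
t: 24.98
tool_pos: [0.4353, 0.1989, 0.1908]
orientation: [2.22, 2.222, 0.003]
force: [-0.5, -0.3, 6.6]
opening: 0.0373
gripper_force: 12.0
```

Emit:
{"method": "carry_out", "body": {
  "targets": [
    {"hand": 0,"x": 0,"y": 0,"z": -0.01,"ax": 0,"ay": 0,"az": 0},
    {"hand": 0,"x": 0,"y": 0,"z": -0.035,"ax": 0,"ay": 0,"az": 0},
    {"hand": 0,"x": 0,"y": 0,"z": -0.07,"ax": 0,"ay": 0,"az": 0},
    {"hand": 0,"x": 0,"y": 0,"z": -0.105,"ax": 0,"ay": 0,"az": 0},
    {"hand": 0,"x": 0,"y": 0,"z": -0.13,"ax": 0,"ay": 0,"az": 0},
    {"hand": 0,"x": 0,"y": 0,"z": -0.14,"ax": 0,"ay": 0,"az": 0},
    {"hand": 0,"x": 0,"y": 0,"z": -0.14,"ax": 0,"ay": 0,"az": 0}
  ]
}}

```text
t: 25.85
tool_pos: [0.4348, 0.1987, 0.3301]
orientation: [2.22, 2.222, 0.001]
force: [0.4, 0.1, 0.1]
opening: 0.0373
gripper_force: 12.0
```

```bash
python3 - <<'E'
from h import *
go(.588,.292,.14)
E
```

```text
t 25.85 at [0.4348 0.1987 0.3301] open 0.0373 F [0.4  0.1  0.06] move [0.0931 0.1533 0.0042] turn [ 0.001 -0.     0.001]
```

Emit:
{"method": "carry_out", "body": {
  "targets": [
    {"hand": 0,"x": 0.01,"y": 0.016,"z": 0,"ax": 0,"ay": 0,"az": 0},
    {"hand": 0,"x": 0.03,"y": 0.049,"z": 0,"ax": 0,"ay": 0,"az": 0},
    {"hand": 0,"x": 0.054,"y": 0.089,"z": 0,"ax": 0,"ay": 0,"az": 0},
    {"hand": 0,"x": 0.076,"y": 0.125,"z": 0,"ax": 0,"ay": 0,"az": 0},
    {"hand": 0,"x": 0.089,"y": 0.147,"z": 0,"ax": 0,"ay": 0,"az": 0},
    {"hand": 0,"x": 0.093,"y": 0.153,"z": 0,"ax": 0,"ay": 0,"az": 0},
    {"hand": 0,"x": 0.093,"y": 0.153,"z": 0,"ax": 0,"ay": 0,"az": 0},
    {"hand": 0,"x": 0.093,"y": 0.153,"z": 0,"ax": 0,"ay": 0,"az": 0}
  ]
}}

```text
t: 26.85
tool_pos: [0.5869, 0.2914, 0.3292]
orientation: [-2.22, -2.222, 0.002]
force: [-0.5, -1.4, 0.1]
opening: 0.037
gripper_force: 12.0
```

```bash
python3 - <<'E'
from h import *
go(.588,.292,.068)
E
```

```text
t 26.85 at [0.5869 0.2914 0.3292] open 0.037 F [-0.49 -1.43  0.15] move [0.0006 0.0011 0.0752] turn [-0.001  0.001  0.001]
```

Emit:
{"method": "carry_out", "body": {
  "targets": [
    {"hand": 0,"x": 0.0005,"y": 0.001,"z": 0.02,"ax": 0,"ay": 0,"az": 0},
    {"hand": 0,"x": 0.0005,"y": 0.001,"z": 0.038,"ax": 0,"ay": 0,"az": 0},
    {"hand": 0,"x": 0.0005,"y": 0.001,"z": 0.053,"ax": 0,"ay": 0,"az": 0},
    {"hand": 0,"x": 0.0005,"y": 0.001,"z": 0.064,"ax": 0,"ay": 0,"az": 0},
    {"hand": 0,"x": 0.0005,"y": 0.001,"z": 0.071,"ax": 0,"ay": 0,"az": 0},
    {"hand": 0,"x": 0.0005,"y": 0.001,"z": 0.0745,"ax": 0,"ay": 0,"az": 0},
    {"hand": 0,"x": 0.0005,"y": 0.001,"z": 0.0745,"ax": 0,"ay": 0,"az": 0},
    {"hand": 0,"x": 0.0005,"y": 0.001,"z": 0.0745,"ax": 0,"ay": 0,"az": 0}
  ]
}}

```text
t: 27.85
tool_pos: [0.5889, 0.2925, 0.2559]
orientation: [2.22, 2.222, 0.002]
force: [-0.4, 0.5, -1.4]
opening: 0.0375
gripper_force: 12.0
```

```bash
python3 - <<'E'
from h import *
go(.588,.292,.068)
E
```

```text
t 27.85 at [0.5889 0.2925 0.2559] open 0.0375 F [-0.44  0.52 -1.41] move [-0.0005 -0.0009  0.0019] turn [ 0.001 -0.     0.001]
```

Emit:
{"method": "carry_out", "body": {
  "targets": [
    {"hand": 0,"x": -0.0005,"y": -0.001,"z": 0.0017,"ax": 0,"ay": 0,"az": 0},
    {"hand": 0,"x": -0.0005,"y": -0.001,"z": 0.0017,"ax": 0,"ay": 0,"az": 0},
    {"hand": 0,"x": -0.0005,"y": -0.001,"z": 0.0017,"ax": 0,"ay": 0,"az": 0}
  ]
}}

```text
t: 28.22
tool_pos: [0.5878, 0.2919, 0.2539]
orientation: [2.22, 2.222, 0.001]
force: [1.0, 0.4, 1.8]
opening: 0.0375
gripper_force: 12.0
```

Emit:
{"method": "carry_out", "body": {
  "targets": [
    {"hand": 50,"x": 0,"y": 0,"z": 0,"ax": 0,"ay": 0,"az": 0},
    {"hand": 55,"x": 0,"y": 0,"z": 0,"ax": 0,"ay": 0,"az": 0},
    {"hand": 55,"x": 0,"y": 0,"z": 0,"ax": 0,"ay": 0,"az": 0},
    {"hand": 55,"x": 0,"y": 0,"z": 0,"ax": 0,"ay": 0,"az": 0}
  ]
}}

```text
t: 28.72
tool_pos: [0.5876, 0.2919, 0.2534]
orientation: [-2.22, -2.223, 0.0]
force: [-0.2, -0.3, -0.7]
opening: 0.0515
gripper_force: 0.0
```

Emit:
{"method": "carry_out", "body": {
  "targets": [
    {"hand": 55,"x": 0,"y": 0,"z": -0.01,"ax": 0,"ay": 0,"az": 0},
    {"hand": 55,"x": 0,"y": 0,"z": -0.03,"ax": 0,"ay": 0,"az": 0},
    {"hand": 60,"x": 0,"y": 0,"z": -0.07,"ax": 0,"ay": 0,"az": 0},
    {"hand": 70,"x": 0,"y": 0,"z": -0.1,"ax": 0,"ay": 0,"az": 0},
    {"hand": 80,"x": 0,"y": 0,"z": -0.105,"ax": 0,"ay": 0,"az": 0},
    {"hand": 80,"x": 0,"y": 0,"z": -0.105,"ax": 0,"ay": 0,"az": 0}
  ]
}}

```text
t: 29.48
tool_pos: [0.5876, 0.2919, 0.3589]
orientation: [2.22, 2.222, 0.001]
force: [-0.0, -0.9, -0.6]
opening: 0.0741
gripper_force: 0.0
```

```bash
python3 - <<'E'
from h import *
im,d,P=cloud('wrist'); cv2.imwrite('pics/w7.png',im)
print('small',top(P,(.590,.29),.04,.068,.082)); print('large',top(P,(.590,.29),.04,.058,.067))
go(.613,-.2607,.15)
E
```

```text
small {'n': 2241, 'mean': array([0.5867, 0.2931, 0.0748]), 'enc': array([0.5866, 0.2921, 0.039 ]), 'hull': array([0.5866, 0.2923, 0.019 ]), 'zmed': 0.075}
large {'n': 1765, 'mean': array([0.5893, 0.2968, 0.0629]), 'enc': array([0.588 , 0.2923, 0.0542]), 'hull': array([0.5879, 0.2922, 0.0267]), 'zmed': 0.0629}
t 29.52 at [0.5874 0.2917 0.3575] open 0.0746 F [0.68 0.06 0.07] move [-0.5525  0.0251  0.0217] turn [-0.001  0.     0.001]
```

View pics/w7.png

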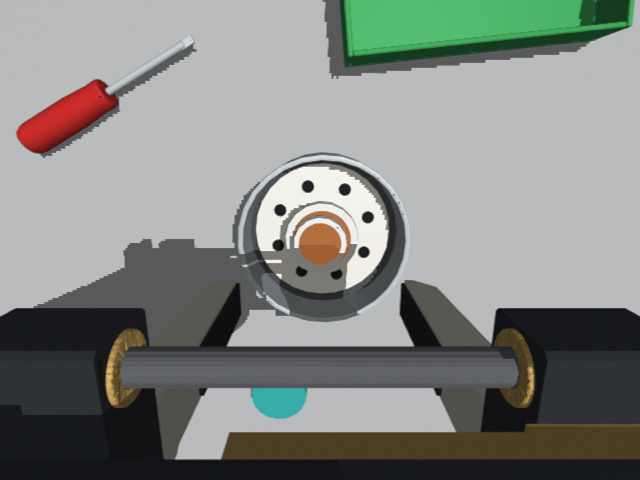

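The smaller dish lies level and centred (about 1.3 mm off) on the larger one at pixel (320,241). Now the lid.

Emit:
{"method": "carry_out", "body": {
  "targets": [
    {"hand": 70,"x": -0.04,"y": 0.002,"z": 0,"ax": 0,"ay": 0,"az": 0},
    {"hand": 70,"x": -0.1,"y": 0.005,"z": 0,"ax": 0,"ay": 0,"az": 0},
    {"hand": 70,"x": -0.16,"y": 0.008,"z": 0,"ax": 0,"ay": 0,"az": 0},
    {"hand": 70,"x": -0.22,"y": 0.01,"z": 0,"ax": 0,"ay": 0,"az": 0},
    {"hand": 70,"x": -0.28,"y": 0.013,"z": 0,"ax": 0,"ay": 0,"az": 0},
    {"hand": 70,"x": -0.34,"y": 0.016,"z": 0,"ax": 0,"ay": 0,"az": 0},
    {"hand": 70,"x": -0.4,"y": 0.018,"z": 0.005,"ax": 0,"ay": 0,"az": 0},
    {"hand": 70,"x": -0.46,"y": 0.021,"z": 0.01,"ax": 0,"ay": 0,"az": 0}
  ]
}}

```text
t: 30.52
tool_pos: [0.6084, -0.1699, 0.3464]
orientation: [-2.218, -2.221, 0.002]
force: [0.3, -0.2, 1.1]
opening: 0.0653
gripper_force: 0.0
```

Emit:
{"method": "carry_out", "body": {
  "targets": [
    {"hand": 70,"x": -0.05,"y": 0.002,"z": 0.005,"ax": 0,"ay": 0,"az": 0},
    {"hand": 70,"x": -0.085,"y": 0.004,"z": 0.011,"ax": 0,"ay": 0,"az": 0},
    {"hand": 70,"x": -0.0925,"y": 0.004,"z": 0.011,"ax": 0,"ay": 0,"az": 0},
    {"hand": 70,"x": -0.0925,"y": 0.004,"z": 0.011,"ax": 0,"ay": 0,"az": 0},
    {"hand": 70,"x": -0.0925,"y": 0.004,"z": 0.011,"ax": 0,"ay": 0,"az": 0}
  ]
}}

```text
t: 31.15
tool_pos: [0.6134, -0.2592, 0.3373]
orientation: [-2.218, -2.223, -0.0]
force: [-0.0, 0.0, 0.1]
opening: 0.0651
gripper_force: 0.0
```

```bash
python3 - <<'E'
from h import *
im,d,P=cloud('wrist'); cv2.imwrite('pics/w8.png',im)
print('knob',top(P,(.613,-.26),.03,.045,.06)); print('crown',top(P,(.613,-.26),.06,.025,.034)); print('fl',top(P,(.613,-.26),.072,.007,.013))
go(.613,-.2607,.037)
E
```

```text
knob {'n': 1201, 'mean': array([ 0.6129, -0.2608,  0.0536]), 'enc': array([ 0.6131, -0.2618,  0.0283]), 'hull': array([ 0.613 , -0.2617,  0.0137]), 'zmed': 0.0538}
crown {'n': 11951, 'mean': array([ 0.6129, -0.2593,  0.0299]), 'enc': array([ 0.6129, -0.2621,  0.1023]), 'hull': array([ 0.6128, -0.2619,  0.0507]), 'zmed': 0.0299}
fl {'n': 7417, 'mean': array([ 0.6127, -0.2484,  0.0099]), 'enc': array([ 0.6129, -0.2619,  0.1359]), 'hull': array([ 0.6128, -0.2617,  0.0676]), 'zmed': 0.0099}
t 31.2 at [ 0.6135 -0.2591  0.3376] open 0.0651 F [0.44 0.29 1.01] move [-0.0016 -0.0005  0.1146] turn [ 0.    -0.     0.003]
```

Emit:
{"method": "carry_out", "body": {
  "targets": [
    {"hand": 65,"x": -0.0027,"y": -0.0005,"z": 0.04,"ax": 0,"ay": 0,"az": 0},
    {"hand": 60,"x": -0.0027,"y": -0.0005,"z": 0.08,"ax": 0,"ay": 0,"az": 0},
    {"hand": 55,"x": -0.0027,"y": -0.0005,"z": 0.103,"ax": 0,"ay": 0,"az": 0},
    {"hand": 55,"x": -0.0027,"y": -0.0005,"z": 0.113,"ax": 0,"ay": 0,"az": 0},
    {"hand": 50,"x": -0.0027,"y": -0.0005,"z": 0.113,"ax": 0,"ay": 0,"az": 0},
    {"hand": 40,"x": -0.0027,"y": -0.0005,"z": 0.113,"ax": 0,"ay": 0,"az": 0},
    {"hand": 30,"x": -0.0027,"y": -0.0005,"z": 0.113,"ax": 0,"ay": 0,"az": 0},
    {"hand": 20,"x": -0.0027,"y": -0.0005,"z": 0.113,"ax": 0,"ay": 0,"az": 0}
  ],
  "newtons": 45
}}

```text
t: 32.2
tool_pos: [0.6132, -0.2635, 0.2259]
orientation: [2.219, 2.221, 0.001]
force: [0.3, 0.2, 3.4]
opening: 0.0268
gripper_force: 45.0
```

Emit:
{"method": "carry_out", "body": {
  "targets": [
    {"hand": 0,"x": 0,"y": 0,"z": 0,"ax": 0,"ay": 0,"az": 0},
    {"hand": 0,"x": 0,"y": 0,"z": 0,"ax": 0,"ay": 0,"az": 0},
    {"hand": 0,"x": 0,"y": 0,"z": 0,"ax": 0,"ay": 0,"az": 0},
    {"hand": 0,"x": 0,"y": 0,"z": 0,"ax": 0,"ay": 0,"az": 0}
  ]
}}

```text
t: 32.7
tool_pos: [0.6132, -0.2635, 0.2259]
orientation: [2.219, 2.221, 0.001]
force: [0.9, 0.7, 5.9]
opening: 0.0267
gripper_force: 45.0
```

Emit:
{"method": "carry_out", "body": {
  "targets": [
    {"hand": 0,"x": 0,"y": 0,"z": -0.01,"ax": 0,"ay": 0,"az": 0},
    {"hand": 0,"x": 0,"y": 0,"z": -0.03,"ax": 0,"ay": 0,"az": 0},
    {"hand": 0,"x": 0,"y": 0,"z": -0.06,"ax": 0,"ay": 0,"az": 0},
    {"hand": 0,"x": 0,"y": 0,"z": -0.09,"ax": 0,"ay": 0,"az": 0},
    {"hand": 0,"x": 0,"y": 0,"z": -0.115,"ax": 0,"ay": 0,"az": 0},
    {"hand": 0,"x": 0,"y": 0,"z": -0.13,"ax": 0,"ay": 0,"az": 0},
    {"hand": 0,"x": 0,"y": 0,"z": -0.13,"ax": 0,"ay": 0,"az": 0}
  ]
}}

```text
t: 33.58
tool_pos: [0.613, -0.2635, 0.3565]
orientation: [2.218, 2.221, 0.001]
force: [0.4, -0.2, -2.4]
opening: 0.0269
gripper_force: 45.0
```

```bash
python3 - <<'E'
from h import *
go(.5892,.2895,.167)
E
```

```text
t 33.58 at [ 0.613  -0.2635  0.3565] open 0.0269 F [ 0.42 -0.25 -2.37] move [ 0.553  -0.0233  0.0027] turn [0.003 0.001 0.001]
```

Emit:
{"method": "carry_out", "body": {
  "targets": [
    {"hand": 0,"x": 0.015,"y": -0.001,"z": 0,"ax": 0,"ay": 0,"az": 0},
    {"hand": 0,"x": 0.04,"y": -0.002,"z": 0,"ax": 0,"ay": 0,"az": 0},
    {"hand": 0,"x": 0.075,"y": -0.003,"z": 0,"ax": 0,"ay": 0,"az": 0},
    {"hand": 0,"x": 0.115,"y": -0.005,"z": 0,"ax": 0,"ay": 0,"az": 0},
    {"hand": 0,"x": 0.155,"y": -0.006,"z": 0,"ax": 0,"ay": 0,"az": 0},
    {"hand": 0,"x": 0.195,"y": -0.008,"z": 0,"ax": 0,"ay": 0,"az": 0},
    {"hand": 0,"x": 0.235,"y": -0.01,"z": 0,"ax": 0,"ay": 0,"az": 0},
    {"hand": 0,"x": 0.275,"y": -0.012,"z": 0,"ax": 0,"ay": 0,"az": 0}
  ]
}}

```text
t: 34.58
tool_pos: [0.5993, 0.0147, 0.3535]
orientation: [-2.218, -2.223, 0.001]
force: [0.4, 0.5, -3.0]
opening: 0.0263
gripper_force: 45.0
```

Emit:
{"method": "carry_out", "body": {
  "targets": [
    {"hand": 0,"x": 0.04,"y": -0.002,"z": 0,"ax": 0,"ay": 0,"az": 0},
    {"hand": 0,"x": 0.08,"y": -0.003,"z": 0,"ax": 0,"ay": 0,"az": 0},
    {"hand": 0,"x": 0.12,"y": -0.005,"z": 0,"ax": 0,"ay": 0,"az": 0},
    {"hand": 0,"x": 0.16,"y": -0.007,"z": 0,"ax": 0,"ay": 0,"az": 0},
    {"hand": 0,"x": 0.2,"y": -0.008,"z": 0,"ax": 0,"ay": 0,"az": 0},
    {"hand": 0,"x": 0.235,"y": -0.01,"z": 0,"ax": 0,"ay": 0,"az": 0},
    {"hand": 0,"x": 0.262,"y": -0.011,"z": 0,"ax": 0,"ay": 0,"az": 0},
    {"hand": 0,"x": 0.277,"y": -0.011,"z": 0,"ax": 0,"ay": 0,"az": 0}
  ]
}}

```text
t: 35.58
tool_pos: [0.5875, 0.2912, 0.3535]
orientation: [-2.217, -2.225, 0.002]
force: [0.4, -0.2, -3.0]
opening: 0.0265
gripper_force: 45.0
```

Emit:
{"method": "carry_out", "body": {
  "targets": [
    {"hand": 0,"x": 0,"y": 0,"z": 0,"ax": 0,"ay": 0,"az": 0},
    {"hand": 0,"x": 0,"y": 0,"z": 0,"ax": 0,"ay": 0,"az": 0},
    {"hand": 0,"x": 0,"y": 0,"z": 0,"ax": 0,"ay": 0,"az": 0}
  ]
}}

```text
t: 35.95
tool_pos: [0.5894, 0.2877, 0.3545]
orientation: [2.222, 2.221, -0.0]
force: [-1.0, -0.3, -2.4]
opening: 0.0269
gripper_force: 45.0
```

```bash
python3 - <<'E'
from h import *
s=read_state(); z=s['tool_pos'][2]-.2259
im,d,P=cloud('wrist'); cv2.imwrite('pics/w9.png',im)
c=s['tool_pos'][:2]
m=(np.hypot(P[...,0]-c[0],P[...,1]-c[1])<.045)&(np.abs(P[...,2]-z-.03)<.008)&(P[...,1]>c[1]+.02)
q=P[m]; A=np.c_[q[:,:2]-c,np.ones(len(q))]; print('tilt',len(q),np.linalg.lstsq(A,q[:,2],rcond=None)[0],z)
print('fl',top(P,c,.072,z+.006,z+.014)); print('cr',top(P,c,.06,z+.026,z+.034))
go(.5895,.2885,.0980)
E
```

```text
tilt 6416 [-0.0044054   0.00148387  0.15850059] 0.12863409979345686
fl {'n': 12547, 'mean': array([0.588 , 0.3252, 0.1385]), 'enc': array([0.5881, 0.2899, 0.1358]), 'hull': array([0.5883, 0.29  , 0.0672]), 'zmed': 0.1385}
cr {'n': 18666, 'mean': array([0.5882, 0.3084, 0.1585]), 'enc': array([0.5882, 0.2895, 0.1018]), 'hull': array([0.5885, 0.2945, 0.0474]), 'zmed': 0.1585}
t 36.0 at [0.5894 0.2877 0.3546] open 0.0269 F [-0.77 -0.3  -2.81] move [0.0008 0.0001 0.0706] turn [ 0.  0. -0.]
```

View pics/w9.png

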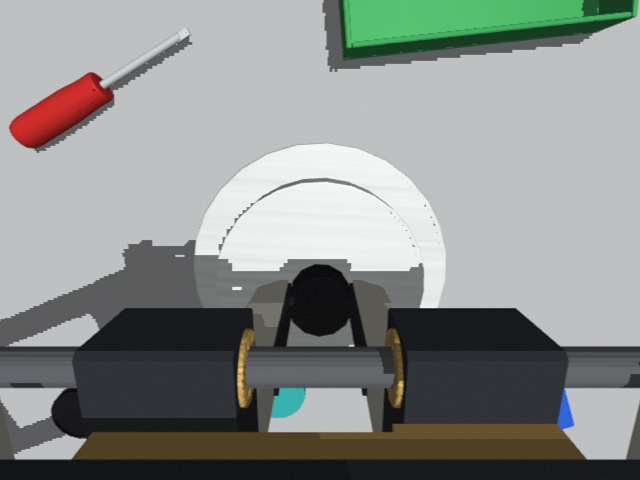

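The lid hangs level (flange centred near pixel (320,275)), over the jar axis within about 1.5 mm. Lowering it.

Emit:
{"method": "carry_out", "body": {
  "targets": [
    {"hand": 0,"x": 0,"y": 0.001,"z": 0.015,"ax": 0,"ay": 0,"az": 0},
    {"hand": 0,"x": 0,"y": 0.001,"z": 0.03,"ax": 0,"ay": 0,"az": 0},
    {"hand": 0,"x": 0,"y": 0.001,"z": 0.045,"ax": 0,"ay": 0,"az": 0},
    {"hand": 0,"x": 0,"y": 0.001,"z": 0.056,"ax": 0,"ay": 0,"az": 0},
    {"hand": 0,"x": 0,"y": 0.001,"z": 0.063,"ax": 0,"ay": 0,"az": 0},
    {"hand": 0,"x": 0,"y": 0.001,"z": 0.067,"ax": 0,"ay": 0,"az": 0},
    {"hand": 0,"x": 0,"y": 0.001,"z": 0.069,"ax": 0,"ay": 0,"az": 0},
    {"hand": 0,"x": 0,"y": 0.001,"z": 0.069,"ax": 0,"ay": 0,"az": 0}
  ]
}}

```text
t: 37.0
tool_pos: [0.5903, 0.2887, 0.2859]
orientation: [2.22, 2.222, 0.001]
force: [-0.8, 0.3, -1.7]
opening: 0.0272
gripper_force: 45.0
```

Emit:
{"method": "carry_out", "body": {
  "targets": [
    {"hand": 0,"x": 0,"y": 0,"z": 0.001,"ax": 0,"ay": 0,"az": 0},
    {"hand": 0,"x": 0,"y": 0,"z": 0.001,"ax": 0,"ay": 0,"az": 0}
  ]
}}

```text
t: 37.25
tool_pos: [0.5902, 0.2887, 0.2848]
orientation: [2.22, 2.222, 0.0]
force: [-0.3, -0.1, -2.6]
opening: 0.0264
gripper_force: 45.0
```

Emit:
{"method": "carry_out", "body": {
  "targets": [
    {"hand": 0,"x": 0,"y": 0,"z": 0.001,"ax": 0,"ay": 0,"az": 0},
    {"hand": 0,"x": 0,"y": 0,"z": 0.0015,"ax": 0,"ay": 0,"az": 0},
    {"hand": 0,"x": 0,"y": 0,"z": 0.0015,"ax": 0,"ay": 0,"az": 0}
  ]
}}

```text
t: 37.62
tool_pos: [0.5902, 0.2887, 0.2839]
orientation: [2.22, 2.223, 0.001]
force: [-4.4, -1.4, 6.2]
opening: 0.0263
gripper_force: 45.0
```

Contact shows as 6 N upward at the expected height, so I'll release and retreat.

Emit:
{"method": "carry_out", "body": {
  "targets": [
    {"hand": 30,"x": 0,"y": 0,"z": 0,"ax": 0,"ay": 0,"az": 0},
    {"hand": 45,"x": 0,"y": 0,"z": 0,"ax": 0,"ay": 0,"az": 0},
    {"hand": 50,"x": 0,"y": 0,"z": 0,"ax": 0,"ay": 0,"az": 0},
    {"hand": 50,"x": 0,"y": 0,"z": 0,"ax": 0,"ay": 0,"az": 0}
  ]
}}

```text
t: 38.12
tool_pos: [0.5902, 0.2887, 0.2828]
orientation: [-2.22, -2.222, 0.0]
force: [0.3, 0.1, 0.8]
opening: 0.0462
gripper_force: 0.0
```

Emit:
{"method": "carry_out", "body": {
  "targets": [
    {"hand": 55,"x": 0,"y": 0,"z": -0.01,"ax": 0,"ay": 0,"az": 0},
    {"hand": 60,"x": 0,"y": 0,"z": -0.03,"ax": 0,"ay": 0,"az": 0},
    {"hand": 70,"x": 0,"y": 0,"z": -0.07,"ax": 0,"ay": 0,"az": 0},
    {"hand": 80,"x": 0,"y": 0,"z": -0.1,"ax": 0,"ay": 0,"az": 0},
    {"hand": 80,"x": 0,"y": 0,"z": -0.1,"ax": 0,"ay": 0,"az": 0},
    {"hand": 80,"x": 0,"y": 0,"z": -0.1,"ax": 0,"ay": 0,"az": 0}
  ]
}}

```text
t: 38.88
tool_pos: [0.59, 0.2886, 0.3831]
orientation: [2.22, 2.222, 0.0]
force: [-0.6, -0.6, -0.3]
opening: 0.0743
gripper_force: 0.0
```

```bash
python3 - <<'E'
from h import *
im,d,P=cloud('wrist'); cv2.imwrite('pics/w10.png',im)
c=(.5895,.29)
print('knob',top(P,c,.03,.1,.12)); print('crown',top(P,c,.06,.084,.092)); print('fl',top(P,c,.074,.064,.073))
q=P[(np.hypot(P[...,0]-c[0],P[...,1]-c[1])<.048)&(np.abs(P[...,2]-.088)<.006)]
print('tilt',np.linalg.lstsq(np.c_[q[:,:2]-c,np.ones(len(q))],q[:,2],rcond=None)[0])
im,d,P=cloud('top'); print('obj',top(P,(.4388,.1003),.03,.008,.06))
print(read_state()['t'])
E
```

```text
knob {'n': 1365, 'mean': array([0.5891, 0.2919, 0.1114]), 'enc': array([0.5891, 0.2908, 0.028 ]), 'hull': array([0.589 , 0.2908, 0.0137]), 'zmed': 0.1118}
crown {'n': 13071, 'mean': array([0.589 , 0.2932, 0.0879]), 'enc': array([0.5889, 0.2904, 0.102 ]), 'hull': array([0.589 , 0.2906, 0.0506]), 'zmed': 0.0879}
fl {'n': 8060, 'mean': array([0.589 , 0.3042, 0.0679]), 'enc': array([0.5889, 0.2905, 0.1362]), 'hull': array([0.5889, 0.2907, 0.0676]), 'zmed': 0.0679}
tilt [-0.00136708  0.0002097   0.08795477]
obj {'n': 251, 'mean': array([0.4369, 0.0986, 0.034 ]), 'enc': array([0.4387, 0.1006, 0.0278]), 'hull': array([0.4387, 0.1002, 0.0135]), 'zmed': 0.0371}
38.975
```

View pics/w10.png

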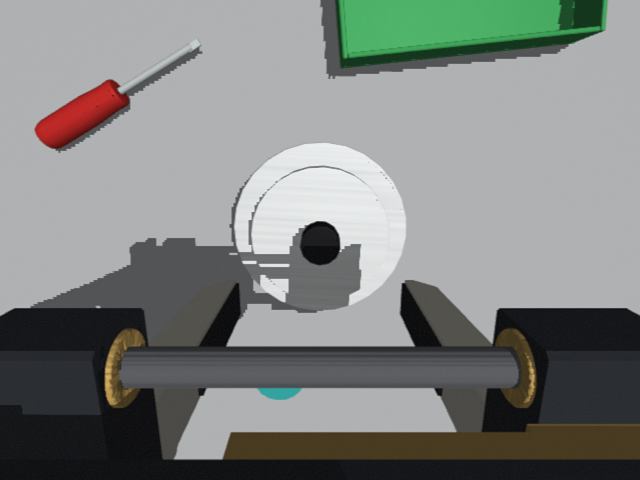

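The lid is seated level: flange top at 68 mm, centred within about 1.5 mm (knob at pixel (320,243)). The objective has not moved and the gripper is clear, so I'm handing in.

```bash
python3 -c "
from plant import robot
print(robot.close_job())"
```

```text
the job is handed in; nothing more can be done
None
```

The jar is loaded in the required order and handed in at about 39 s of the 134 s allowed; the last images show the lid seated level on the jar within about 1.5 mm of its axis and the objective unmoved, but no verdict came back.

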